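Load the carving blocks into the squaring press and wind it shut

ROBOT

A 6-joint arm with a two-finger parallel gripper is mounted at the origin on the work surface. World frame = base frame: x ahead of the robot, y to its left, z up, the work surface at z = 0. Lengths are in m, angles in rad, forces in N, time in s.
With the tool pointing down it reaches from about 0.225 to 0.875 m from the base axis. Payload 3.4 kg.
Tool frame: the origin (TCP) lies between the finger pads; the fingertips stand 11 mm ahead of it and the grasp point (between the pads) lies 8 mm behind it (tips_ahead is the distance from the TCP to the fingertips, in m); z points along the fingers, x is the direction in which the jaws open and shut, and the axes are right-handed (so a half turn about z gives the same grasp; the last joint's range is limited). The gripper opens to 85 mm and grips with 20 to 120 N. Pads are 22 mm wide; open, the fingers measure 114 mm over their backs; the gripper's body (76 mm by 85 mm) begins 54 mm behind the grasp point. The pads swing forward as they close: fully open they stand 13 mm farther back than shut.
Start: joints at [-1.397, 0.276, 1.505, -0, 1.361, -0.121], TCP at [0.167, -0.55, 0.242] pointing down, gripper open.
Joint ranges: [-2.89, 2.89], [-0.75, 2.08], [0.22, 2.7], [-1.18, 4.32], [0.11, 2.71], [-2.7, 2.7]. Speed limits (rad/s): [2.57, 2.57, 3.14, 3.14, 3.14, 3.14].

INTERFACE

Orientations are given as a unit quaternion [w, x, y, z].
In Python, from rig import get_state, get_image, sign_off, masks_of, tips_ahead gives the robot as it stands.
- The arm moves only by the tool play_rows, never from a script. Its argument "series" is a list of rows, each an object of numbers: "fingers": the closure, from -1 (fully open) to 1 (shut); "dx", "dy", "dz": the shift along the world's x, y, z in mm; "turn": the turn about the world's z in rad. A call has 1 to 20 rows; each row shifts and turns the pose as measured when the row begins; what a row does not reach is not made up. A row lasts 1/12 s, in which the tool goes at most 41.7 mm and 7.16 degrees, less where a joint would pass 70% of its speed; a pose out of reach is approached as far as the arm can. A call with a gripper value outside its range is refused whole. The fingers move at their own pace and stop on an object; "squeeze" is the grip in N (left out, the last holds). Time passes only in rows, so rows that do not move let the fingers close. It gives the time, the measured TCP pose, the force and the opening at its end, in the units of the state.
- get_state(): the state, without advancing time (a new reading comes with each control period).
- get_image(name): name is "scene" or "top" or "wrist"; returns a dict with "pixels" (384x512x3 uint8, red, green, blue), "vfov" (degrees; the focal length in pixels is half the picture's height over the tangent of half this angle, whatever the lens; pixels are square), "cx", "cy" (the principal point, pixels), "rvec" (rotation vector, rad) and "tvec" (3), from world to camera coordinates, as OpenCV has them; the wrist camera has in their place "hand_eye" (4x4, takes a point from camera to tool coordinates, whose origin is the TCP and whose axes are the tool frame's). Camera axes: x right, y down, z forward; pixel columns grow to the right and rows downward; lengths in m; the calibration is good to about 2 mm. A picture is of the moment at which its call begins: read the wrist's pose just before it. There is no depth.
- sign_off(): hands the job in, once; it reports no verdict.
Trained networks look in a picture, given as the dict that the camera call returned (one of the last four; its "shot" number tells which), for a name from the list of things; names that differ only in an ending like _2 or _b are one class to them, and where a whole thing is asked for, a point or a joint stands for the part that bears it (a point fixed in the world has none). Each returns a list of dicts, best first, with "p" (0 to 1); they miss things now and then, are a little off and sometimes report something else, mostly with a low value. They report only what shows in the picture. A call takes as long as a camera call.
- masks_of(picture, label): "region" (384x512 bool, what is visible of it) and "xy" ([column, row] in pixels, amid what is visible of it).
The state is a dict: "clock": time; "qpos": joint angles; "qd": joint speeds; "effort": joint torques, N m; "position": TCP position; "ee_rot": TCP orientation; "contact_force": force on the tool from outside, world axes, zero at the start; "moment": the same for the moment, N m; "width": finger opening in m.
Only numpy, scipy, OpenCV 4.12 (cv2) and the standard library are available. Lean on these libraries where they do the work, as an engineer would, in place of code of your own. Each camera call takes 0.05 s, during which the arm holds its last target. There are 200 camera calls.

TASK

Take the pile of three pink carving blocks together, tuck one end of it under the yellow lip of the green squaring press and lower the pile flat into the bay. Let go of it, then wind the red-handled crank clockwise until the jaw has closed on the pile and the crank reaches its stop. Leave the other materials on the table where they are.

Things in the scene. Friction and masses are not known exactly. Their poses are not given: they have to be found in the camera images.
- pink_a_mid (a point): centre of the lowest of three identical pink carving blocks, each 110 (its x) by 46 (its y) by 10 mm thick (z up), 65 g (mass varies by a third), piled nearly flush (within 2 mm) on the table, 30 mm high in all. Fingers closing across the 46 mm width and reaching down to within a few mm of the table hold all three
- pink_b_mid (a point): centre of the middle pink block; same size and axes
- pink_c_mid (a point): centre of the top pink block; same size and axes
- bay (a point): press's bay: point on its floor (8 mm above the table) at the foot of the lip wall's inner face, midway across. x runs along the bay from the lip wall to the jaw and the crank, y across, z up. The press is fixed; its place and yaw vary. The bay is 50 mm wide between side walls near its ends only (x 0 to 22 mm, 40 mm high; x 98 to 140 mm, 22 mm high); between them the sides are open for fingers, floor 84 mm wide
- lip (a point): middle of the lower inner edge of the press's yellow lip, which overhangs the bay from the lip wall (x = 0) to x = 20 mm; underside 40 mm above the bay floor, top 46 mm. The opening from lip to jaw is shorter than the pile, so the pile goes in tilted, its low end first, under the lip
- jaw_face (a point): middle of the jaw face that looks to the lip wall, 11 mm above the bay floor; the aluminium jaw is 10 mm thick, its top 22 mm above the floor. It starts 120 to 124 mm from the lip wall and moves 1.5 mm towards it per radian of crank, to 111 mm at the crank's stop (the pile is 110 mm long)
- crank_axis (a point): point on the crank's vertical axis, at the height of the middle of the red grip (103 mm above the table); the green gearbox under it is 60 mm square, its top 62 mm above the table; the axis is 205 mm from the lip wall
- grip_mid (a point): middle of the red upright crank grip, 24 mm in diameter and 50 mm high, 45 mm from the crank's axis; it spins freely on its own pin, so a closed gripper may carry it round the circle without turning. Its underside is 12 mm above the underside of the crank arm (arm top at 78 mm above the table).
- crank (a joint): crank angle in rad, grows clockwise as seen from above and closes the jaw; starts at 0 to 2.5, hard stop at 8.8; light friction (about 0.05 N m), stays where it is left. At angle 0 the arm points along the bay's x axis.
- lilac_a: bystander: lower of two lilac blocks 120 x 90 x 12 mm, piled; origin at its underside's centre
- lilac_b: bystander: upper lilac block, same size and origin
- orange: bystander: orange block 70 x 60 x 14 mm lying on the lilac pile; origin at its underside's centre
- jar: bystander: upright amber ink jar, 72 mm in diameter, 85 mm high; origin at its underside's centre
- tube_a: bystander: black ink tube standing on its cap, 42 mm in diameter, 158 mm high; origin at its underside's centre
- tube_b: bystander: a second such ink tube
- brayer: bystander: hand roller lying on the table, about 175 mm long (along its x, the roller to +x), 112 mm wide, 40 mm high; origin on the table under its frame
- baren: bystander: round wooden rubbing pad, 90 mm in diameter, with a bar handle on top, 30 mm high in all; origin at its underside's centre

How it is judged:
By the outcome, as a careful person would: the job done as asked, in the order asked, and still so for the second after the job is handed in, with the robot touching nothing.
It also fails if it takes over 61 s, if anything falls off the work surface, if the arm or the gripper's body presses on something with over 40 N, if the wrist force passes 120 N, or if a joint passes its speed limit or range.

## Working session

There is one attempt and no reset: what is moved stays moved. The work goes in short steps, Python scripts to look and compute and a tool call to move; the robot and the scene stay as the last step left them, time stands still between calls to the robot, and variables do not carry over. Pictures are saved under pics/ and viewed, about 8 in all and at most 12, crops included, and the job is handed in when it is done.

Besides the shell and the picture viewer there is one more tool, called after ">>>" by a JSON object that holds its "method" and its "body", one argument or row to a line. play_rows: Moves the arm, as the interface text tells. Its arguments: {"type":"object","properties":{"series":{"type":"array"},"squeeze":{"type":"number"}},"required":["series"]}

```bash
mkdir -p pics; cat > h.py <<'E'
import numpy as np, cv2
from rig import *
from scipy.spatial.transform import Rotation as R
def cam(im,st=None):
    f=im["pixels"].shape[0]/2/np.tan(np.radians(im["vfov"])/2)
    if "rvec" in im:
        Rw=cv2.Rodrigues(np.array(im["rvec"],float))[0]; t=np.array(im["tvec"],float).ravel()
    else:
        q=st["ee_rot"]; T=np.eye(4); T[:3,:3]=R.from_quat([q[1],q[2],q[3],q[0]]).as_matrix(); T[:3,3]=st["position"]
        M=np.linalg.inv(T@np.array(im["hand_eye"])); Rw=M[:3,:3]; t=M[:3,3]
    return f,im["cx"],im["cy"],Rw,t
def px2w(im,uv,z,st=None):
    f,cx,cy,Rw,t=cam(im,st); uv=np.atleast_2d(uv).astype(float)
    d=np.c_[(uv[:,0]-cx)/f,(uv[:,1]-cy)/f,np.ones(len(uv))]@Rw; c=-Rw.T@t
    return c+d*((z-c[2])/d[:,2])[:,None]
def w2px(im,P,st=None):
    f,cx,cy,Rw,t=cam(im,st); p=np.atleast_2d(P)@Rw.T+t
    return np.c_[cx+f*p[:,0]/p[:,2],cy+f*p[:,1]/p[:,2]]
def save(im,name,s=1.5):
    cv2.imwrite("pics/"+name,cv2.resize(im["pixels"][...,::-1],None,fx=s,fy=s,interpolation=cv2.INTER_CUBIC))
E
python3 - <<'E'
from h import *
s=get_state();print({k:np.round(v,3) for k,v in s.items()}, tips_ahead)
for n in ("top","scene"):
    im=get_image(n);save(im,n+"1.png");f,cx,cy,Rw,t=cam(im);print(n,f,cx,cy,"campos",np.round(-Rw.T@t,3))
    for l,z in (("pink_c_mid",.03),("bay",.008),("lip",.054),("jaw_face",.03),("crank_axis",.062),("grip_mid",.128),("tube_a",.158),("jar",.085)):
        for m in masks_of(im,l)[:3]:
            print(l,round(m["p"],2),np.round(m["xy"],1),m["region"].sum(),np.round(px2w(im,m["xy"],z)[0],3))
E
```

```text
{'clock': np.float64(0.0), 'qpos': array([-1.397,  0.277,  1.506,  0.   ,  1.361, -0.121]), 'qd': array([-0.   , -0.001, -0.001, -0.002,  0.002,  0.   ]), 'effort': array([-3.0000e-03, -4.1678e+01, -2.4581e+01, -0.0000e+00,  1.1000e-02,
        0.0000e+00]), 'position': array([ 0.167, -0.55 ,  0.241]), 'ee_rot': array([-0.001,  0.803, -0.596, -0.001]), 'contact_force': array([ 0.174, -0.704,  0.084]), 'moment': array([0.008, 0.006, 0.019]), 'width': np.float64(0.085)} 0.011
top 354.1002656384706 252.47630215373528 198.46719263099214 campos [ 0.379 -0.009  1.043]
pink_c_mid 0.82 [129.6 266. ] 689 [0.464 0.332 0.03 ]
pink_c_mid 0.7 [190.7 223.3] 23 [0.563 0.15  0.03 ]
lip 0.75 [269.6 215.4] 2495 [ 0.553 -0.078  0.054]
crank_axis 0.48 [254.9 235.1] 141 [ 0.502 -0.029  0.062]
grip_mid 0.38 [253.2 228.7] 68 [ 0.511 -0.025  0.128]
tube_a 0.87 [219.  169.5] 300 [0.673 0.044 0.158]
tube_a 0.56 [209.1 279.2] 223 [0.397 0.098 0.158]
jar 0.7 [371.2 202.4] 670 [ 0.548 -0.359  0.085]
jar 0.29 [209.2 278.2] 254 [0.401 0.106 0.085]
jar 0.24 [256.1 233.5] 197 [ 0.503 -0.032  0.085]
scene 466.4800376532203 252.86165554474235 189.31565464346895 campos [1.206 0.578 0.773]
pink_c_mid 0.94 [413.7 256.6] 890 [0.472 0.339 0.03 ]
pink_c_mid 0.6 [234.4 152.2] 547 [ 0.472 -0.222  0.03 ]
pink_c_mid 0.44 [408.2 275.1] 55 [0.527 0.357 0.03 ]
bay 0.58 [252.6 192.1] 2895 [ 0.543 -0.08   0.008]
bay 0.38 [276. 168.] 220 [ 0.422 -0.109  0.008]
lip 0.85 [255.4 195.5] 2807 [ 0.587 -0.027  0.054]
lip 0.38 [277.7 165.3] 192 [ 0.458 -0.072  0.054]
jaw_face 0.6 [254.5 187. ] 128 [ 0.544 -0.072  0.03 ]
crank_axis 0.49 [277.6 168.1] 249 [ 0.475 -0.057  0.062]
grip_mid 0.46 [279.6 164.9] 196 [ 0.53  -0.003  0.128]
tube_a 0.87 [348.5 179.8] 855 [0.497 0.166 0.158]
tube_a 0.78 [245.3 229.2] 964 [0.761 0.117 0.158]
tube_a 0.62 [327.3 248.2] 778 [0.691 0.258 0.158]
jar 0.86 [174.8 141.1] 850 [ 0.604 -0.315  0.085]
```

View pics/top1.png

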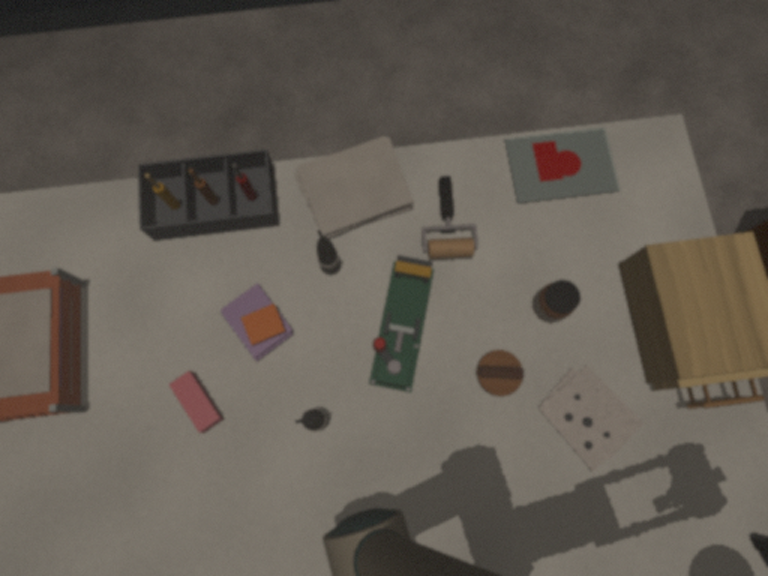

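View pics/scene1.png

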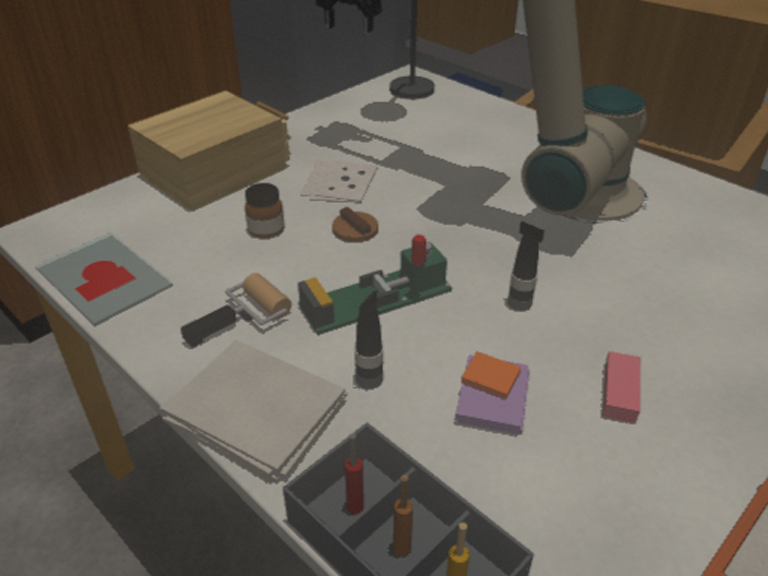

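>>> {"method": "play_rows", "body": {
  "series": [
    {"dx": 20,"dy": 32,"dz": 10,"fingers": -1},
    {"dx": 20,"dy": 32,"dz": 10,"fingers": -1},
    {"dx": 20,"dy": 32,"dz": 10,"fingers": -1},
    {"dx": 20,"dy": 32,"dz": 10,"fingers": -1},
    {"dx": 20,"dy": 32,"dz": 10,"fingers": -1},
    {"dx": 20,"dy": 32,"dz": 10,"fingers": -1},
    {"dx": 20,"dy": 32,"fingers": -1},
    {"dx": 20,"dy": 32,"fingers": -1},
    {"dx": 20,"dy": 32,"fingers": -1},
    {"dx": 20,"dy": 32,"fingers": -1},
    {"dx": 20,"dy": 32,"fingers": -1},
    {"dx": 20,"dy": 32,"fingers": -1},
    {"dx": 20,"dy": 32,"fingers": -1},
    {"dx": 20,"dy": 32,"fingers": -1},
    {"dx": 20,"dy": 32,"fingers": -1},
    {"dx": 0,"dy": 0,"fingers": -1}
  ]
}}

```text
invalid input at $.series[0]: expected keys fingers, dx, dy, dz, turn
```

```bash
python3 - <<'E'
from h import *
s=get_state();im=get_image("wrist");save(im,"w1.png");f,cx,cy,Rw,t=cam(im,s)
print(s["clock"],s["position"],f,cx,cy,"cam",-Rw.T@t); np.save("w1.npy",np.array([im,s],dtype=object),allow_pickle=True)
for l,z in (("bay",.008),("lip",.054),("jaw_face",.03),("crank_axis",.062),("grip_mid",.128)):
    for m in masks_of(im,l)[:2]: print(l,round(m["p"],2),np.round(m["xy"],1),m["region"].sum(),np.round(px2w(im,m["xy"],z,s)[0],3))
E
```

```text
0.9 [ 0.16706778 -0.55024502  0.2423611 ] 269.228354797717 257.9434570629378 193.48323457165708 cam [ 0.23180753 -0.53102375  0.3744907 ]
```

View pics/w1.png

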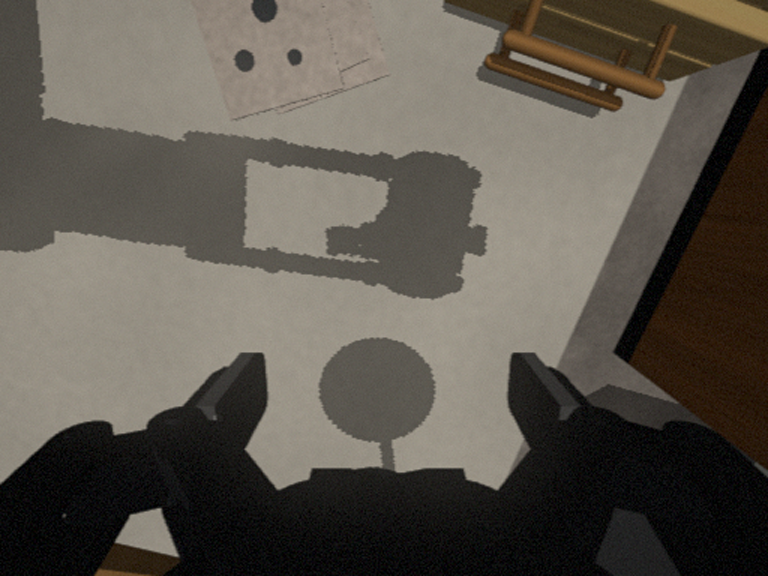

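>>> {"method": "play_rows", "body": {
  "series": [
    {"dx": 17,"dy": 33,"dz": 10,"turn": 0,"fingers": -1},
    {"dx": 17,"dy": 33,"dz": 10,"turn": 0,"fingers": -1},
    {"dx": 17,"dy": 33,"dz": 10,"turn": 0,"fingers": -1},
    {"dx": 17,"dy": 33,"dz": 10,"turn": 0,"fingers": -1},
    {"dx": 17,"dy": 33,"dz": 10,"turn": 0,"fingers": -1},
    {"dx": 17,"dy": 33,"dz": 10,"turn": 0,"fingers": -1},
    {"dx": 17,"dy": 33,"dz": 10,"turn": 0,"fingers": -1},
    {"dx": 17,"dy": 33,"dz": 10,"turn": 0,"fingers": -1},
    {"dx": 17,"dy": 33,"dz": 10,"turn": 0,"fingers": -1},
    {"dx": 17,"dy": 33,"dz": 0,"turn": 0,"fingers": -1},
    {"dx": 17,"dy": 33,"dz": 0,"turn": 0,"fingers": -1},
    {"dx": 17,"dy": 33,"dz": 0,"turn": 0,"fingers": -1},
    {"dx": 17,"dy": 33,"dz": 0,"turn": 0,"fingers": -1},
    {"dx": 17,"dy": 33,"dz": 0,"turn": 0,"fingers": -1},
    {"dx": 17,"dy": 33,"dz": 0,"turn": 0,"fingers": -1},
    {"dx": 0,"dy": 0,"dz": 0,"turn": 0,"fingers": -1}
  ]
}}

```text
clock: 2.53
position: [0.4272, -0.0331, 0.3372]
ee_rot: [-0.003, 0.801, -0.599, 0.006]
contact_force: [0.1, -0.3, -0.4]
width: 0.0854
```

```bash
python3 - <<'E'
from h import *
s=get_state();im=get_image("wrist");save(im,"w2.png");f,cx,cy,Rw,t=cam(im,s)
print(s["clock"],s["position"],s["ee_rot"],"cam",-Rw.T@t); np.save("w2.npy",np.array([im,s],dtype=object),allow_pickle=True)
for l,z in (("bay",.008),("lip",.054),("jaw_face",.03),("crank_axis",.062),("grip_mid",.128)):
    for m in masks_of(im,l)[:2]: print(l,round(m["p"],2),np.round(m["xy"],1),m["region"].sum(),np.round(px2w(im,m["xy"],z,s)[0],3))
E
```

```text
2.5333 [ 0.42721161 -0.03307773  0.33719891] [-0.00319564  0.8007938  -0.5989035   0.00580295] cam [ 0.49038123 -0.01416953  0.47012337]
bay 0.94 [314.5  79. ] 9453 [ 0.582 -0.084  0.008]
bay 0.17 [270.8 121.6] 758 [ 0.499 -0.036  0.008]
lip 0.74 [311.2  79.9] 9661 [ 0.57  -0.072  0.054]
jaw_face 0.95 [294.8 100.9] 444 [ 0.539 -0.061  0.03 ]
crank_axis 0.81 [272.1 123. ] 743 [ 0.497 -0.036  0.062]
crank_axis 0.49 [148.4  51.4] 296 [0.54  0.156 0.062]
grip_mid 0.87 [267.5 107.8] 319 [ 0.511 -0.022  0.128]
```

View pics/w2.png

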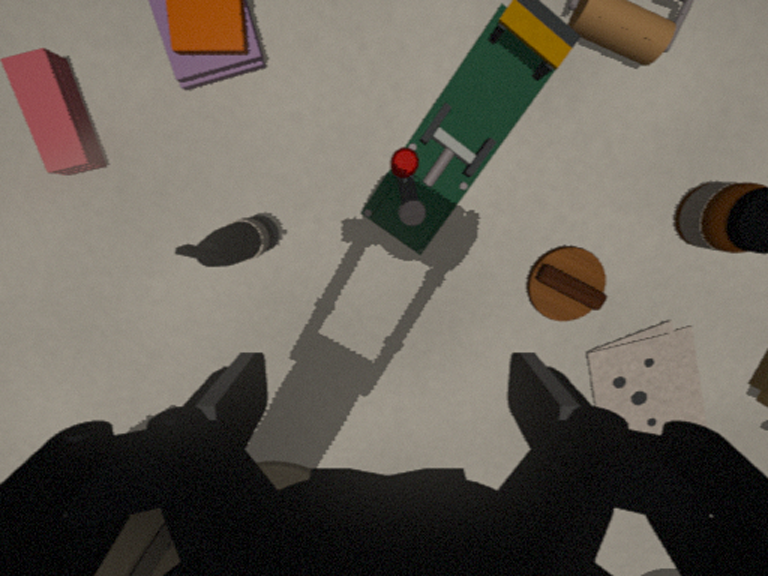

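```bash
cat >> h.py <<'E'
def colmask(im,lo,hi):
    h=cv2.cvtColor(im["pixels"],cv2.COLOR_RGB2HSV); return cv2.inRange(h,np.array(lo),np.array(hi))
def rect(mask,im,z,st=None):
    n,l,stt,_=cv2.connectedComponentsWithStats(mask); i=1+np.argmax(stt[1:,4])
    c,_=cv2.findContours((l==i).astype(np.uint8),cv2.RETR_EXTERNAL,cv2.CHAIN_APPROX_NONE)
    P=px2w(im,c[0][:,0,:],z,st)[:,:2]*1000
    (x,y),(w,h),a=cv2.minAreaRect(P.astype(np.float32)); return np.round([x,y,w,h,a],1),stt[i,4]
E
python3 - <<'E'
from h import *
im,s=np.load("w2.npy",allow_pickle=True)
print("lip",rect(colmask(im,(15,120,60),(32,255,255)),im,.054,s))
q=np.array([[390,172],[457,208],[420,253],[362,213]])/1.5
G=px2w(im,q,.062,s);print("gearbox",G.round(3),G.mean(0)); print("hub",px2w(im,[412/1.5,212/1.5],.082,s))
print("grip",px2w(im,[405/1.5,162/1.5],.128,s))
for r in [(165,60,60),(0,60,60)]: 
    pass
h=cv2.cvtColor(im["pixels"],cv2.COLOR_RGB2HSV);print(h[70,30],h[60,30],h[25,15],h[70,62],h[107,270],h[20,350])
m=colmask(im,(168,60,130),(180,255,255));print("pinktop",rect(m,im,.03,s)); 
P=px2w(im,np.array([[2,58],[43,48],[88,166],[50,174]])/1.5,.03,s);print(P.round(3),P.mean(0))
print("tubes",px2w(im,np.array([[268,232]])/1.5,.0,s))
E
```

```text
lip (array([ 686. , -183.5,   88.2,   38.6,   85.5]), np.int32(1738))
gearbox [[ 0.503 -0.015  0.062]
 [ 0.489 -0.089  0.062]
 [ 0.436 -0.067  0.062]
 [ 0.458  0.     0.062]] [ 0.47153021 -0.04292162  0.062     ]
hub [[ 0.47369127 -0.04567214  0.082     ]]
grip [[ 0.5120427  -0.02464601  0.128     ]]
[178 127 148] [179 122 149] [ 18  30 143] [ 17  33 148] [  1 225 143] [ 21 255 139]
pinktop (array([465.1, 336.2, 100.2,  44.5,  29.5]), np.int32(1653))
[[0.499 0.378 0.03 ]
 [0.52  0.34  0.03 ]
 [0.421 0.287 0.03 ]
 [0.402 0.324 0.03 ]] [0.46047277 0.33245287 0.03      ]
tubes [[0.40123855 0.10086495 0.        ]]
```

>>> {"method": "play_rows", "body": {
  "series": [
    {"dx": 25,"dy": -10,"dz": -22,"turn": 0,"fingers": -1},
    {"dx": 25,"dy": -10,"dz": -22,"turn": 0,"fingers": -1},
    {"dx": 25,"dy": -10,"dz": -22,"turn": 0,"fingers": -1},
    {"dx": 0,"dy": 0,"dz": 0,"turn": 0,"fingers": -1}
  ]
}}

```text
clock: 3.17
position: [0.5006, -0.0777, 0.2718]
ee_rot: [-0.002, 0.794, -0.607, 0.01]
contact_force: [0.7, -0.6, 0.1]
width: 0.0853
```

```bash
python3 - <<'E'
from h import *
s=get_state();im=get_image("wrist");save(im,"w3.png",1.5);f,cx,cy,Rw,t=cam(im,s)
print(s["clock"],s["position"],"cam",-Rw.T@t); np.save("w3.npy",np.array([im,s],dtype=object),allow_pickle=True)
print("lip",rect(colmask(im,(18,190,60),(32,255,255)),im,.054,s))
for l,z in (("jaw_face",.03),("crank_axis",.062),("grip_mid",.128)):
    for m in masks_of(im,l)[:1]: print(l,round(m["p"],2),np.round(m["xy"],1),m["region"].sum(),np.round(px2w(im,m["xy"],z,s)[0],3))
E
```

```text
3.1667 [ 0.50059007 -0.07772934  0.27181604] cam [ 0.5634454  -0.05907526  0.40492407]
lip (array([ 657.8, -108.1,   69.1,   21. ,   71.2]), np.int32(1106))
jaw_face 0.76 [251.5 144. ] 532 [ 0.537 -0.062  0.03 ]
crank_axis 0.87 [218.5 171.8] 1040 [ 0.494 -0.03   0.062]
grip_mid 0.78 [211.  162.5] 484 [ 0.515 -0.026  0.128]
```

View pics/w3.png

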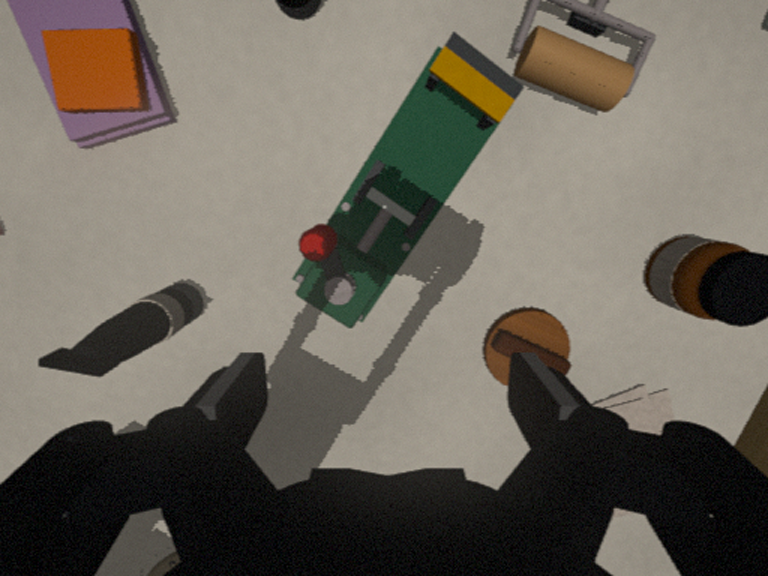

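>>> {"method": "play_rows", "body": {
  "series": [
    {"dx": -9,"dy": 32,"dz": -1,"turn": 0.021,"fingers": -1},
    {"dx": -9,"dy": 32,"dz": -1,"turn": 0.021,"fingers": -1},
    {"dx": -9,"dy": 32,"dz": -1,"turn": 0.021,"fingers": -1},
    {"dx": -9,"dy": 32,"dz": -1,"turn": 0.021,"fingers": -1},
    {"dx": -9,"dy": 32,"dz": -1,"turn": 0.021,"fingers": -1},
    {"dx": -9,"dy": 32,"dz": -1,"turn": 0.021,"fingers": -1},
    {"dx": -9,"dy": 32,"dz": -1,"turn": 0.021,"fingers": -1},
    {"dx": -9,"dy": 32,"dz": -1,"turn": 0.021,"fingers": -1},
    {"dx": -9,"dy": 32,"dz": -1,"turn": 0.021,"fingers": -1},
    {"dx": -9,"dy": 32,"dz": -5,"turn": 0.021,"fingers": -1},
    {"dx": -9,"dy": 32,"dz": -5,"turn": 0.021,"fingers": -1},
    {"dx": -9,"dy": 32,"dz": -10,"turn": 0.021,"fingers": -1},
    {"dx": 0,"dy": 0,"dz": -10,"turn": 0,"fingers": -1},
    {"dx": 0,"dy": 0,"dz": 0,"turn": 0,"fingers": -1}
  ]
}}

```text
clock: 4.53
position: [0.3767, 0.3196, 0.259]
ee_rot: [-0.02, 0.865, -0.501, 0.024]
contact_force: [-0.0, -1.2, -1.1]
width: 0.0854
```

```bash
cat >> h.py <<'E'
def yaw(s):
    q=s["ee_rot"]; m=R.from_quat([q[1],q[2],q[3],q[0]]).as_matrix(); return np.arctan2(m[1,0],m[0,0]),m
E
python3 - <<'E'
from h import *
i3,s3=np.load("w3.npy",allow_pickle=True)
print("hub w3",px2w(i3,[340/1.5,290/1.5],.082,s3),"jaw",px2w(i3,np.array([[371,188],[414,212]])/1.5,.03,s3),"grip",px2w(i3,[317/1.5,241/1.5],.128,s3))
print("lip corners",px2w(i3,np.array([[428,76],[500,122],[519,98],[444,50]])/1.5,.054,s3))
s=get_state();im=get_image("wrist");save(im,"w4.png",1.5);f,cx,cy,Rw,t=cam(im,s)
print(s["clock"],s["position"],np.degrees(yaw(s)[0]),yaw(s)[1][:,2],"cam",-Rw.T@t)
for v in (110,130,150): print("pinktop",rect(colmask(im,(168,60,v),(180,255,255)),im,.03,s))
E
```

```text
hub w3 [[ 0.47437961 -0.04782665  0.082     ]] jaw [[ 0.55939442 -0.05065806  0.03      ]
 [ 0.54914244 -0.09395281  0.03      ]] grip [[ 0.51668821 -0.02609749  0.128     ]]
lip corners [[ 0.65451794 -0.07291148  0.054     ]
 [ 0.63755172 -0.13920374  0.054     ]
 [ 0.65860194 -0.14802735  0.054     ]
 [ 0.67547758 -0.0796602   0.054     ]]
4.5333 [0.37666731 0.31959113 0.25903739] -60.20671695759652 [ 0.0622639   0.01054669 -0.998004  ] cam [0.42713754 0.35116793 0.39485612]
pinktop (array([464.8, 336.5, 101.2,  46.1,  28.6]), np.int32(2476))
pinktop (array([465.1, 336. , 101.2,  45. ,  28.5]), np.int32(2438))
pinktop (array([465.6, 335.9,  99.4,  43.3,  28.8]), np.int32(2326))
```

View pics/w4.png

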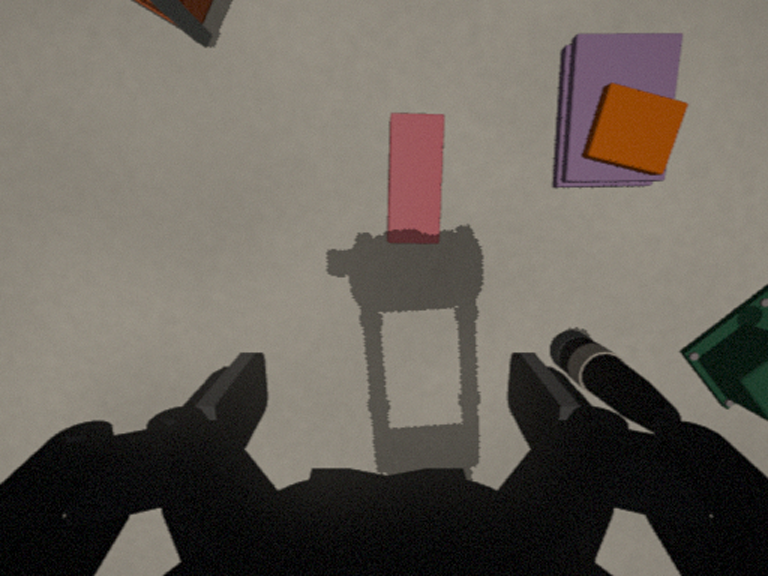

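>>> {"method": "play_rows", "body": {
  "series": [
    {"dx": 15,"dy": 3,"dz": -10,"turn": -0.022,"fingers": -0.32},
    {"dx": 15,"dy": 3,"dz": -15,"turn": 0,"fingers": -0.32},
    {"dx": 15,"dy": 3,"dz": -15,"turn": 0,"fingers": -0.32},
    {"dx": 15,"dy": 3,"dz": -15,"turn": 0,"fingers": -0.32},
    {"dx": 15,"dy": 3,"dz": -15,"turn": 0,"fingers": -0.32},
    {"dx": 10,"dy": 2,"dz": -15,"turn": 0,"fingers": -0.32},
    {"dx": 3,"dy": 0,"dz": -15,"turn": 0,"fingers": -0.32},
    {"dx": 0,"dy": 0,"dz": -15,"turn": 0,"fingers": -0.32},
    {"dx": 0,"dy": 0,"dz": -15,"turn": 0,"fingers": -0.32},
    {"dx": 0,"dy": 0,"dz": 0,"turn": 0,"fingers": -0.32}
  ]
}}

```text
clock: 5.42
position: [0.4874, 0.3239, 0.1316]
ee_rot: [-0.029, 0.851, -0.524, 0.033]
contact_force: [0.0, -0.4, -0.4]
width: 0.0567
```

```bash
cat > st.py <<'E'
from h import *
s=get_state();y,m=yaw(s);print(s["clock"],"pos",(s["position"]*1000 if hasattr(s["position"],"shape") else np.array(s["position"])*1000).round(1),"yaw",np.degrees(y).round(2),"z",m[:,2].round(3),"F",np.round(s["contact_force"],1),"w",np.round(s["width"],4),"q6",round(s["qpos"][5],2))
E
python3 st.py
```

```text
5.4167 pos [487.4 323.9 131.6] yaw -63.34 z [ 0.087  0.014 -0.996] F [ 0.  -0.4 -0.4] w 0.0567 q6 1.61
```

>>> {"method": "play_rows", "body": {
  "series": [
    {"dx": 0,"dy": 0,"dz": 0,"turn": 0,"fingers": -0.32},
    {"dx": 0,"dy": 0,"dz": 0,"turn": 0,"fingers": -0.32},
    {"dx": 0,"dy": 0,"dz": 0,"turn": 0,"fingers": -0.32},
    {"dx": 0,"dy": 0,"dz": 0,"turn": 0,"fingers": -0.32}
  ]
}}

```text
clock: 5.75
position: [0.492, 0.3207, 0.134]
ee_rot: [-0.03, 0.849, -0.527, 0.035]
contact_force: [0.3, -0.0, 0.2]
width: 0.0559
```

```bash
python3 st.py
```

```text
5.75 pos [492.  320.7 134. ] yaw -63.77 z [ 0.091  0.015 -0.996] F [ 0.3 -0.   0.2] w 0.0559 q6 1.61
```

>>> {"method": "play_rows", "body": {
  "series": [
    {"dx": -7,"dy": 4,"dz": 0,"turn": 0.01,"fingers": -0.32},
    {"dx": -7,"dy": 4,"dz": 0,"turn": 0.01,"fingers": -0.32},
    {"dx": -7,"dy": 3,"dz": 0,"turn": 0.01,"fingers": -0.32},
    {"dx": 0,"dy": 0,"dz": 0,"turn": 0,"fingers": -0.32}
  ]
}}

```text
clock: 6.08
position: [0.4699, 0.3334, 0.1369]
ee_rot: [-0.033, 0.857, -0.513, 0.035]
contact_force: [0.1, 0.3, 0.4]
width: 0.0558
```

```bash
python3 st.py
```

```text
6.0833 pos [469.9 333.4 136.9] yaw -61.92 z [ 0.095  0.021 -0.995] F [0.1 0.3 0.4] w 0.0558 q6 1.61
```

>>> {"method": "play_rows", "body": {
  "series": [
    {"dx": -2,"dy": 1,"dz": -14,"turn": 0.001,"fingers": -0.32},
    {"dx": -2,"dy": 1,"dz": -14,"turn": 0.001,"fingers": -0.32},
    {"dx": -2,"dy": 1,"dz": -14,"turn": 0.001,"fingers": -0.32},
    {"dx": -2,"dy": 1,"dz": -14,"turn": 0.001,"fingers": -0.32},
    {"dx": -2,"dy": 1,"dz": -14,"turn": 0.001,"fingers": -0.32},
    {"dx": -2,"dy": 1,"dz": -14,"turn": 0.001,"fingers": -0.32}
  ]
}}

```text
clock: 6.58
position: [0.4575, 0.3443, 0.0562]
ee_rot: [-0.04, 0.86, -0.507, 0.039]
contact_force: [0.0, 0.6, -0.1]
width: 0.0566
```

```bash
python3 - <<'E'
exec(open("st.py").read())
im=get_image("wrist");save(im,"w5.png",1.2);print(rect(colmask(im,(168,60,100),(180,255,255)),im,.03,s)); st2=get_state();print(st2["position"])
E
```

```text
6.5833 pos [457.5 344.3  56.2] yaw -61.15 z [ 0.107  0.029 -0.994] F [ 0.   0.6 -0.1] w 0.0566 q6 1.64
(array([494. , 351.4,  36.3,  45.2,  28.9]), np.int32(3253))
[0.45511114 0.34329337 0.05330545]
```

View pics/w5.png

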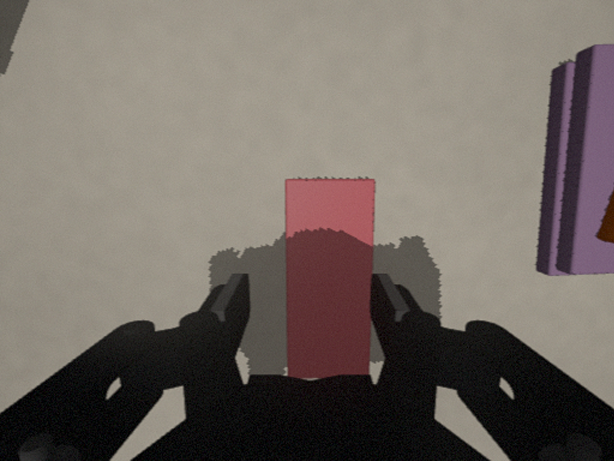

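>>> {"method": "play_rows", "body": {
  "series": [
    {"dx": 5,"dy": -4,"dz": 0,"turn": 0,"fingers": -0.32},
    {"dx": 4,"dy": -3,"dz": 0,"turn": 0,"fingers": -0.32},
    {"dx": 0,"dy": 0,"dz": 0,"turn": 0,"fingers": -0.32}
  ]
}}

```text
clock: 6.88
position: [0.4636, 0.3363, 0.0533]
ee_rot: [-0.036, 0.861, -0.506, 0.037]
contact_force: [0.3, -0.1, 1.2]
width: 0.0564
```

```bash
cat >> st.py <<'E'
d=np.array(s["position"][:2])*1000-[461,334];print("pile along",d@[.878,.479],"perp",d@[-.479,.878])
E
python3 st.py
```

```text
6.8833 pos [463.6 336.3  53.3] yaw -60.95 z [ 0.1    0.025 -0.995] F [ 0.3 -0.1  1.2] w 0.0564 q6 1.61
pile along 3.422394875464667 perp 0.801620556134168
```

>>> {"method": "play_rows", "body": {
  "series": [
    {"dx": 0,"dy": 0,"dz": -7,"turn": 0,"fingers": -0.32},
    {"dx": 0,"dy": 0,"dz": -7,"turn": 0,"fingers": -0.32},
    {"dx": 0,"dy": 0,"dz": -7,"turn": 0,"fingers": -0.32},
    {"dx": 0,"dy": 0,"dz": -6,"turn": 0,"fingers": -0.32},
    {"dx": 0,"dy": 0,"dz": 0,"turn": 0,"fingers": -0.32}
  ]
}}

```text
clock: 7.3
position: [0.4665, 0.3368, 0.0268]
ee_rot: [-0.039, 0.86, -0.507, 0.039]
contact_force: [0.2, -0.2, 0.7]
width: 0.0564
```

```bash
python3 st.py
```

```text
7.3 pos [466.5 336.8  26.8] yaw -61.05 z [ 0.106  0.028 -0.994] F [ 0.2 -0.2  0.7] w 0.0564 q6 1.62
pile along 6.210767876627285 perp -0.18677138192851128
```

>>> {"method": "play_rows", "body": {
  "series": [
    {"dx": -1,"dy": 0,"dz": -5,"turn": 0,"fingers": -0.32},
    {"dx": -1,"dy": 0,"dz": -5,"turn": 0,"fingers": -0.32},
    {"dx": 0,"dy": 0,"dz": -2,"turn": 0,"fingers": -0.32}
  ]
}}

```text
clock: 7.55
position: [0.4643, 0.3369, 0.0135]
ee_rot: [-0.039, 0.86, -0.507, 0.039]
contact_force: [0.5, -0.0, 0.8]
width: 0.0564
```

>>> {"method": "play_rows", "body": {
  "series": [
    {"dx": 0,"dy": 0,"dz": -1,"turn": 0,"fingers": -0.32}
  ]
}}

```text
clock: 7.63
position: [0.464, 0.3367, 0.0119]
ee_rot: [-0.039, 0.861, -0.506, 0.038]
contact_force: [-0.6, 0.3, -0.5]
width: 0.0563
```

```bash
python3 st.py; python3 -c "
from rig import tips_ahead; print(tips_ahead)"
```

```text
7.6333 pos [464.  336.7  11.9] yaw -61.04 z [ 0.105  0.028 -0.994] F [-0.6  0.3 -0.5] w 0.0563 q6 1.62
pile along 3.9213749718159856 perp 0.9696875689410087
0.011
```

>>> {"method": "play_rows", "body": {
  "series": [
    {"dx": 0,"dy": 0,"dz": -2,"turn": 0,"fingers": -0.32},
    {"dx": 0,"dy": 0,"dz": 0,"turn": 0,"fingers": -0.32}
  ]
}}

```text
clock: 7.8
position: [0.4637, 0.3367, 0.0094]
ee_rot: [-0.038, 0.861, -0.506, 0.038]
contact_force: [0.3, 0.0, -0.9]
width: 0.0562
```

>>> {"method": "play_rows", "body": {
  "series": [
    {"dx": 0,"dy": 0,"dz": -1,"turn": 0,"fingers": -0.32}
  ]
}}

```text
clock: 7.88
position: [0.4639, 0.3369, 0.0085]
ee_rot: [-0.039, 0.861, -0.506, 0.038]
contact_force: [-0.4, 0.1, -0.7]
width: 0.0564
```

>>> {"method": "play_rows", "body": {
  "series": [
    {"dx": 0,"dy": 0,"dz": 0,"turn": 0,"fingers": 1},
    {"dx": 0,"dy": 0,"dz": 0,"turn": 0,"fingers": 1},
    {"dx": 0,"dy": 0,"dz": 0,"turn": 0,"fingers": 1},
    {"dx": 0,"dy": 0,"dz": 0,"turn": 0,"fingers": 1}
  ],
  "squeeze": 40
}}

```text
clock: 8.22
position: [0.4643, 0.3386, 0.0106]
ee_rot: [-0.041, 0.86, -0.507, 0.038]
contact_force: [0.6, 0.4, -2.3]
width: 0.0456
```

```bash
python3 st.py
```

```text
8.2167 pos [464.3 338.6  10.6] yaw -61.11 z [ 0.107  0.031 -0.994] F [ 0.6  0.4 -2.3] w 0.0456 q6 1.62
pile along 5.136390002417489 perp 2.4788118519092226
```

>>> {"method": "play_rows", "body": {
  "series": [
    {"dx": 0,"dy": 0,"dz": 6,"turn": 0,"fingers": 1},
    {"dx": 0,"dy": 0,"dz": 12,"turn": 0,"fingers": 1},
    {"dx": 0,"dy": 0,"dz": 20,"turn": 0,"fingers": 1},
    {"dx": 0,"dy": 0,"dz": 20,"turn": 0,"fingers": 1},
    {"dx": 0,"dy": 0,"dz": 20,"turn": 0,"fingers": 1},
    {"dx": 0,"dy": 0,"dz": 0,"turn": 0,"fingers": 1}
  ]
}}

```text
clock: 8.72
position: [0.4615, 0.3364, 0.0894]
ee_rot: [-0.037, 0.86, -0.507, 0.036]
contact_force: [1.7, 0.7, -0.7]
width: 0.0455
```

```bash
python3 st.py; python3 - <<'E'
from h import *
im=get_image("scene");c=im["pixels"][170:330,330:500];cv2.imwrite("pics/s2.png",cv2.resize(c[...,::-1],None,fx=4,fy=3.5,interpolation=cv2.INTER_CUBIC))
E
```

```text
8.7167 pos [461.5 336.4  89.4] yaw -61.1 z [ 0.099  0.026 -0.995] F [ 1.7  0.7 -0.7] w 0.0455 q6 1.61
pile along 1.6223693953366622 perp 1.8883617903027947
```

View pics/s2.png

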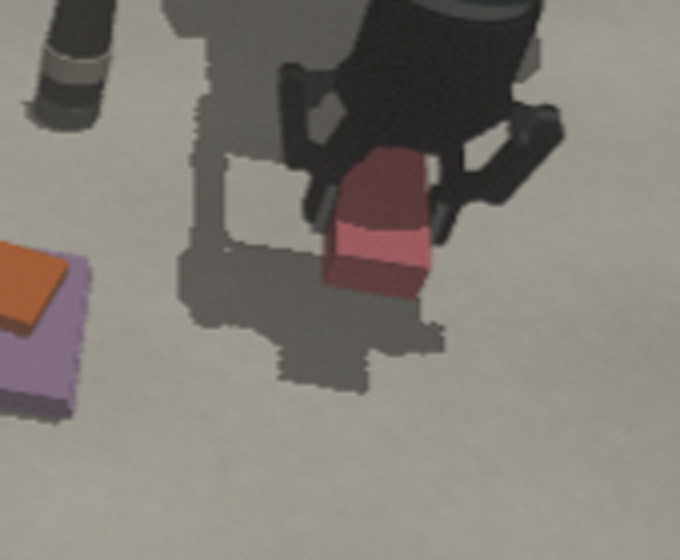

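>>> {"method": "play_rows", "body": {
  "series": [
    {"dx": 0,"dy": 0,"dz": 22,"turn": 0,"fingers": 1},
    {"dx": 0,"dy": 0,"dz": 22,"turn": 0,"fingers": 1},
    {"dx": 0,"dy": -5,"dz": 22,"turn": 0,"fingers": 1},
    {"dx": 3,"dy": -15,"dz": 22,"turn": -0.02,"fingers": 1},
    {"dx": 6,"dy": -20,"dz": 20,"turn": -0.04,"fingers": 1},
    {"dx": 7,"dy": -22,"dz": 15,"turn": -0.045,"fingers": 1},
    {"dx": 7,"dy": -22,"dz": 0,"turn": -0.045,"fingers": 1},
    {"dx": 7,"dy": -22,"dz": 0,"turn": -0.045,"fingers": 1},
    {"dx": 7,"dy": -22,"dz": 0,"turn": -0.045,"fingers": 1},
    {"dx": 7,"dy": -22,"dz": 0,"turn": -0.045,"fingers": 1},
    {"dx": 7,"dy": -22,"dz": 0,"turn": -0.045,"fingers": 1},
    {"dx": 7,"dy": -22,"dz": 0,"turn": -0.045,"fingers": 1}
  ]
}}

```text
clock: 9.77
position: [0.5089, 0.1331, 0.1985]
ee_rot: [-0.017, 0.748, -0.663, 0.031]
contact_force: [0.3, -0.0, -1.8]
width: 0.0454
```

```bash
cat > st.py <<'E'
from h import *
s=get_state();y,m=yaw(s);p=np.array(s["position"])*1000
u=np.array([-.948,.317]);v=np.array([-.317,-.948]);O=np.array([667.3,-111.3])
z=m[:,2];d=p[:2]-O
print(round(s["clock"],2),"pos",p.round(1),"yaw",np.degrees(y).round(2),"z",z.round(3),"F",np.round(s["contact_force"],1),"w",np.round(s["width"],4),"q6",round(s["qpos"][5],2))
print("bay x %.1f y %.1f z %.1f | tilt along %.3f across %.3f"%(d@u,d@v,p[2]-8,z[:2]@u,z[:2]@v))
E
python3 st.py
```

```text
9.77 pos [508.9 133.1 198.5] yaw -83.14 z [ 0.069 -0.015 -0.997] F [ 0.3 -0.  -1.8] w 0.0454 q6 1.6
bay x 227.6 y -181.5 z 190.5 | tilt along -0.071 across -0.008
```

>>> {"method": "play_rows", "body": {
  "series": [
    {"dx": 8,"dy": -20,"dz": 0,"turn": -0.042,"fingers": 1},
    {"dx": 8,"dy": -20,"dz": 0,"turn": -0.042,"fingers": 1},
    {"dx": 8,"dy": -20,"dz": 0,"turn": -0.042,"fingers": 1},
    {"dx": 8,"dy": -20,"dz": 0,"turn": -0.042,"fingers": 1},
    {"dx": 8,"dy": -20,"dz": 0,"turn": -0.042,"fingers": 1},
    {"dx": 8,"dy": -20,"dz": 0,"turn": -0.042,"fingers": 1},
    {"dx": 8,"dy": -20,"dz": 0,"turn": -0.042,"fingers": 1},
    {"dx": 8,"dy": -20,"dz": 0,"turn": -0.042,"fingers": 1},
    {"dx": 8,"dy": -20,"dz": 0,"turn": -0.042,"fingers": 1},
    {"dx": 8,"dy": -18,"dz": 0,"turn": -0.042,"fingers": 1},
    {"dx": 0,"dy": 0,"dz": 0,"turn": 0,"fingers": 1}
  ]
}}

```text
clock: 10.68
position: [0.583, -0.0801, 0.178]
ee_rot: [-0.001, -0.582, 0.813, -0.022]
contact_force: [0.3, -0.5, -1.4]
width: 0.0457
```

```bash
python3 st.py
```

```text
10.68 pos [583.  -80.1 178. ] yaw -108.79 z [ 0.025 -0.037 -0.999] F [ 0.3 -0.5 -1.4] w 0.0457 q6 1.67
bay x 89.8 y -2.9 z 170.0 | tilt along -0.035 across 0.027
```

>>> {"method": "play_rows", "body": {
  "series": [
    {"dx": 3,"dy": -2,"dz": -14,"turn": 0.002,"fingers": 1},
    {"dx": 3,"dy": -2,"dz": -14,"turn": 0.002,"fingers": 1},
    {"dx": 3,"dy": -2,"dz": -14,"turn": 0.002,"fingers": 1},
    {"dx": 0,"dy": 0,"dz": -14,"turn": 0,"fingers": 1},
    {"dx": 0,"dy": 0,"dz": -14,"turn": 0,"fingers": 1},
    {"dx": 0,"dy": 0,"dz": 0,"turn": 0,"fingers": 1}
  ]
}}

```text
clock: 11.18
position: [0.5874, -0.0858, 0.0966]
ee_rot: [-0.005, -0.584, 0.811, -0.017]
contact_force: [-0.8, 0.5, -1.9]
width: 0.0457
```

```bash
python3 - <<'E'
exec(open("st.py").read())
im=get_image("wrist");save(im,"w6.png",1.5);np.save("w6.npy",np.array([im,s],dtype=object),allow_pickle=True)
print("lip",rect(colmask(im,(18,190,50),(32,255,255)),im,.054,s))
print("pink",rect(colmask(im,(165,60,60),(180,255,255)),im,.11,s))
E
```

```text
11.18 pos [587.4 -85.8  96.6] yaw -108.51 z [ 0.012 -0.032 -0.999] F [-0.8  0.5 -1.9] w 0.0457 q6 1.67
bay x 83.8 y 1.1 z 88.6 | tilt along -0.021 across 0.027
lip (array([ 658.1, -108.7,   69.6,   20. ,   70.9]), np.int32(3696))
pink (array([597.8, -88.8,  48.6,  83.8,  71.8]), np.int32(13247))
```

View pics/w6.png

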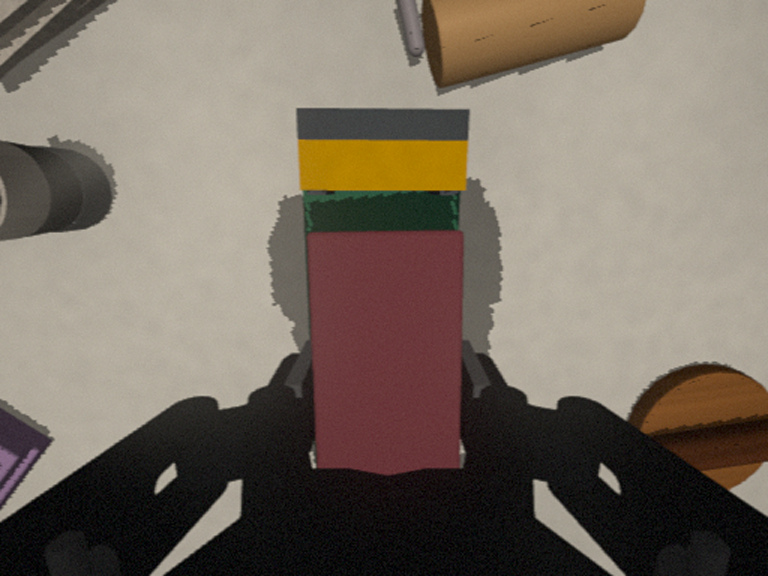

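```bash
sed -i 's/u=np.*/u=np.array([-.9466,.3223]);v=np.array([-.3223,-.9466]);O=np.array([667.5,-112.])/' st.py; python3 - <<'E'
from h import *
im,s=np.load("w6.npy",allow_pickle=True)
u=np.array([-.9466,.3223]);v=np.array([-.3223,-.9466]);O=np.array([667.5,-112.])
def b(uv,z): 
    d=px2w(im,np.array(uv)/1.5,z,s)[:,:2]*1000-O; return np.c_[d@u,d@v].round(1)
print("nose",b([[307,232],[462,232]],.112)); print("rear",b([[316,467],[460,467]],.119))
print("lip near",b([[301,190],[467,190]],.054),"far",b([[298,139],[468,139]],.054),"wall",b([[297,108],[469,108]],.054))
print("floor edges",b([[305,225],[459,225],[303,195],[460,195]],.008))
E
python3 st.py
```

```text
nose [[ 31.8 -23. ]
 [ 31.6  22.1]]
rear [[105.2 -22.1]
 [105.9  23.8]]
lip near [[ 20.2 -34.5]
 [ 19.8  35.7]] far [[ -0.  -34.8]
 [ -0.6  35. ]] wall [[-11.7 -34.7]
 [-12.5  34.8]]
floor edges [[ 38.8 -41.5]
 [ 38.5  42.4]
 [ 23.  -41.8]
 [ 22.6  42.2]]
11.23 pos [587.9 -85.8  97.6] yaw -108.51 z [ 0.013 -0.033 -0.999] F [-0.1  1.5 -2.1] w 0.0455 q6 1.67
bay x 83.8 y 0.9 z 89.6 | tilt along -0.022 across 0.027
```

>>> {"method": "play_rows", "body": {
  "series": [
    {"dx": 1,"dy": 0,"dz": -10,"turn": -0.006,"fingers": 1},
    {"dx": 1,"dy": 0,"dz": -10,"turn": -0.006,"fingers": 1},
    {"dx": 1,"dy": -1,"dz": -10,"turn": -0.006,"fingers": 1},
    {"dx": 0,"dy": 0,"dz": -9,"turn": 0,"fingers": 1},
    {"dx": 0,"dy": 0,"dz": -7,"turn": 0,"fingers": 1},
    {"dx": 0,"dy": 0,"dz": 0,"turn": 0,"fingers": 1}
  ]
}}

```text
clock: 11.73
position: [0.592, -0.0862, 0.0484]
ee_rot: [-0.004, -0.577, 0.817, -0.018]
contact_force: [0.1, -0.5, -2.6]
width: 0.0455
```

```bash
python3 st.py
```

```text
11.73 pos [592.  -86.2  48.4] yaw -109.58 z [ 0.014 -0.033 -0.999] F [ 0.1 -0.5 -2.6] w 0.0455 q6 1.69
bay x 79.8 y -0.1 z 40.4 | tilt along -0.024 across 0.027
```

>>> {"method": "play_rows", "body": {
  "series": [
    {"dx": 0,"dy": -1,"dz": -6,"turn": 0,"fingers": 1},
    {"dx": 0,"dy": 0,"dz": -5,"turn": 0,"fingers": 1},
    {"dx": 0,"dy": 0,"dz": 0,"turn": 0,"fingers": 1}
  ]
}}

```text
clock: 11.98
position: [0.5923, -0.0874, 0.0364]
ee_rot: [-0.003, -0.577, 0.817, -0.018]
contact_force: [-0.3, 0.8, -2.1]
width: 0.0455
```

```bash
python3 st.py
```

```text
11.98 pos [592.3 -87.4  36.4] yaw -109.58 z [ 0.015 -0.033 -0.999] F [-0.3  0.8 -2.1] w 0.0455 q6 1.69
bay x 79.1 y 0.9 z 28.4 | tilt along -0.025 across 0.027
```

>>> {"method": "play_rows", "body": {
  "series": [
    {"dx": 0,"dy": 0,"dz": -4,"turn": 0,"fingers": 1},
    {"dx": 0,"dy": 0,"dz": 0,"turn": 0,"fingers": 1}
  ]
}}

```text
clock: 12.15
position: [0.5934, -0.088, 0.0337]
ee_rot: [-0.003, -0.577, 0.817, -0.019]
contact_force: [0.0, -0.4, -1.3]
width: 0.0452
```

```bash
python3 st.py
```

```text
12.15 pos [593.4 -88.   33.7] yaw -109.55 z [ 0.018 -0.035 -0.999] F [ 0.  -0.4 -1.3] w 0.0452 q6 1.69
bay x 77.9 y 1.1 z 25.7 | tilt along -0.028 across 0.027
```

>>> {"method": "play_rows", "body": {
  "series": [
    {"dx": 0,"dy": 0,"dz": -3,"turn": 0,"fingers": 1},
    {"dx": 0,"dy": 0,"dz": -3,"turn": 0,"fingers": 1}
  ]
}}

```text
clock: 12.32
position: [0.5947, -0.0885, 0.0303]
ee_rot: [-0.002, -0.577, 0.817, -0.021]
contact_force: [-2.2, 0.2, 8.0]
width: 0.0455
```

```bash
python3 st.py
```

```text
12.32 pos [594.7 -88.5  30.3] yaw -109.55 z [ 0.021 -0.036 -0.999] F [-2.2  0.2  8. ] w 0.0455 q6 1.69
bay x 76.5 y 1.2 z 22.3 | tilt along -0.031 across 0.027
```

>>> {"method": "play_rows", "body": {
  "series": [
    {"dx": 0,"dy": 0,"dz": -3,"turn": 0,"fingers": 1}
  ]
}}

```text
clock: 12.4
position: [0.595, -0.0886, 0.0287]
ee_rot: [-0.001, -0.577, 0.817, -0.021]
contact_force: [-2.9, 0.1, 9.0]
width: 0.0455
```

```bash
python3 - <<'E'
exec(open("st.py").read())
im=get_image("wrist");save(im,"w7.png",1.5);np.save("w7.npy",np.array([im,s],dtype=object),allow_pickle=True)
E
```

```text
12.4 pos [595.  -88.6  28.7] yaw -109.54 z [ 0.022 -0.036 -0.999] F [-2.9  0.1  9. ] w 0.0455 q6 1.69
bay x 76.1 y 1.2 z 20.7 | tilt along -0.033 across 0.027
```

View pics/w7.png

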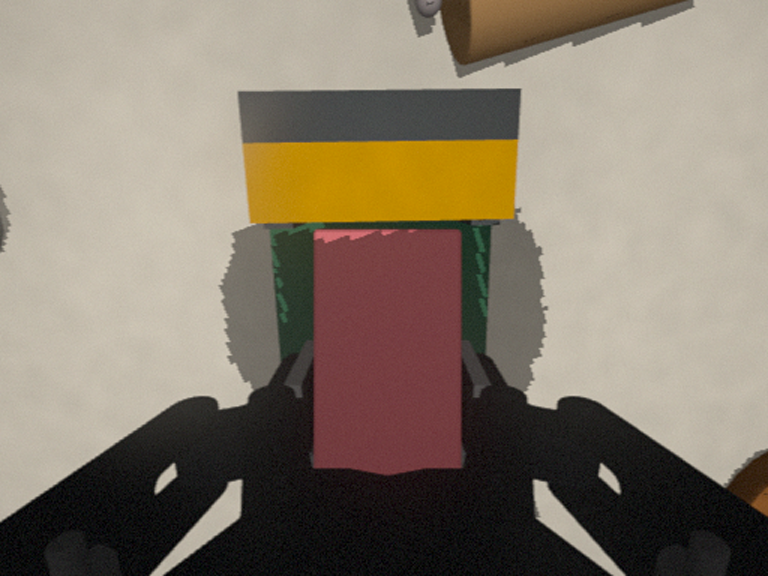

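```bash
python3 - <<'E'
from h import *
im,s=np.load("w7.npy",allow_pickle=True)
u=np.array([-.9466,.3223]);v=np.array([-.3223,-.9466]);O=np.array([667.5,-112.])
def b(uv,z): 
    d=px2w(im,np.array(uv)/1.5,z,s)[:,:2]*1000-O; return np.c_[d@u,d@v].round(1)
for z in (.036,.04,.044,.048): print("nose",z,b([[314,230],[462,230]],z).ravel())
for z in (.045,.05,.055):print("rear",z, b([[314,467],[463,467]],z).ravel())
print("lip near",b([[250,221],[514,219]],.054).ravel(),"far",b([[244,143],[518,139]],.054).ravel())
E
```

```text
nose 0.036 [ 23.6 -21.1  24.3  25.1]
nose 0.04 [ 23.3 -20.5  23.9  24.2]
nose 0.044 [ 22.9 -19.9  23.6  23.4]
nose 0.048 [ 22.6 -19.3  23.2  22.5]
rear 0.045 [101.3 -24.  102.9  26. ]
rear 0.05 [ 97.5 -23.1  99.1  24.8]
rear 0.055 [ 93.8 -22.1  95.2  23.6]
lip near [ 19.5 -35.1  19.9  35.2] far [  0.  -34.8  -0.3  35. ]
```

>>> {"method": "play_rows", "body": {
  "series": [
    {"dx": 3,"dy": 0,"dz": 1,"turn": 0.012,"fingers": 1},
    {"dx": 4,"dy": -1,"dz": 0,"turn": 0,"fingers": 1},
    {"dx": 4,"dy": -1,"dz": 0,"turn": 0,"fingers": 1}
  ]
}}

```text
clock: 12.7
position: [0.6064, -0.0906, 0.0306]
ee_rot: [-0.001, -0.582, 0.813, -0.022]
contact_force: [-0.4, -0.1, -1.6]
width: 0.0454
```

```bash
python3 st.py
```

```text
12.7 pos [606.4 -90.6  30.6] yaw -108.83 z [ 0.024 -0.036 -0.999] F [-0.4 -0.1 -1.6] w 0.0454 q6 1.68
bay x 64.8 y -0.5 z 22.6 | tilt along -0.034 across 0.027
```

>>> {"method": "play_rows", "body": {
  "series": [
    {"dx": 4,"dy": -1,"dz": 0,"turn": 0,"fingers": 1},
    {"dx": 3,"dy": -1,"dz": 0,"turn": 0,"fingers": 1},
    {"dx": 2,"dy": -1,"dz": 0,"turn": 0,"fingers": 1}
  ]
}}

```text
clock: 12.95
position: [0.6173, -0.094, 0.0299]
ee_rot: [-0.0, -0.582, 0.813, -0.022]
contact_force: [-0.2, 0.3, -2.5]
width: 0.0451
```

```bash
python3 - <<'E'
exec(open("st.py").read())
im=get_image("wrist");save(im,"w8.png",1.5);np.save("w8.npy",np.array([im,s],dtype=object),allow_pickle=True)
m=masks_of(im,"pink_c_mid")[0]["region"]; r,c=np.nonzero(m);print("pink rows",r.min(),r.max())
for rr in (r.min()+3,r.min()+20,r.max()-6):
    cc=c[r==rr];print(rr,cc.min(),cc.max())
    for z in (.036,.04,.044,.05,.055):
        P=px2w(im,[[cc.min(),rr],[cc.max()+1,rr]],z,s)[:,:2]*1000-O;print(z,(P@u).round(1),(P@v).round(1))
E
```

```text
12.95 pos [617.3 -94.   29.9] yaw -108.84 z [ 0.025 -0.036 -0.999] F [-0.2  0.3 -2.5] w 0.0451 q6 1.68
bay x 53.3 y -0.8 z 21.9 | tilt along -0.035 across 0.026
pink rows 202 317
205 210 306
0.036 [26.4 26.8] [-24.7  23.3]
0.04 [25.3 25.7] [-24.1  22.4]
0.044 [24.2 24.5] [-23.5  21.5]
0.05 [22.5 22.8] [-22.5  20.2]
0.055 [21.1 21.4] [-21.7  19.2]
222 209 305
0.036 [35.2 35.7] [-25.6  23.1]
0.04 [33.8 34.3] [-24.9  22.3]
0.044 [32.4 32.9] [-24.3  21.4]
0.05 [30.3 30.7] [-23.3  20.1]
0.055 [28.6 29. ] [-22.5  19.1]
311 210 305
0.036 [86.2 87.2] [-27.2  25.3]
0.04 [83.2 84.2] [-26.5  24.3]
0.044 [80.2 81.2] [-25.8  23.4]
0.05 [75.7 76.7] [-24.7  22. ]
0.055 [72.  72.9] [-23.8  20.9]
```

>>> {"method": "play_rows", "body": {
  "series": [
    {"dx": 0,"dy": -1,"dz": -3,"turn": 0,"fingers": 1},
    {"dx": 0,"dy": 0,"dz": -3,"turn": 0,"fingers": 1},
    {"dx": 0,"dy": 0,"dz": -3,"turn": 0,"fingers": 1}
  ]
}}

```text
clock: 13.3
position: [0.6163, -0.0947, 0.0226]
ee_rot: [-0.001, -0.582, 0.813, -0.021]
contact_force: [-4.3, 2.5, 9.8]
width: 0.0454
```

```bash
python3 st.py
```

```text
13.3 pos [616.3 -94.7  22.6] yaw -108.87 z [ 0.024 -0.036 -0.999] F [-4.3  2.5  9.8] w 0.0454 q6 1.68
bay x 54.0 y 0.1 z 14.6 | tilt along -0.034 across 0.026
```

>>> {"method": "play_rows", "body": {
  "series": [
    {"dx": 0,"dy": 0,"dz": -3,"turn": 0,"fingers": 1},
    {"dx": 0,"dy": 0,"dz": -2,"turn": 0,"fingers": 1}
  ]
}}

```text
clock: 13.47
position: [0.6158, -0.0945, 0.02]
ee_rot: [-0.001, -0.582, 0.813, -0.022]
contact_force: [-3.4, 1.4, 8.8]
width: 0.0455
```

```bash
python3 st.py
```

```text
13.47 pos [615.8 -94.5  20. ] yaw -108.88 z [ 0.024 -0.036 -0.999] F [-3.4  1.4  8.8] w 0.0455 q6 1.68
bay x 54.6 y 0.1 z 12.0 | tilt along -0.034 across 0.026
```

>>> {"method": "play_rows", "body": {
  "series": [
    {"dx": 0,"dy": 0,"dz": -3,"turn": 0,"fingers": 1},
    {"dx": 0,"dy": 0,"dz": -1,"turn": 0,"fingers": 1}
  ]
}}

```text
clock: 13.63
position: [0.6155, -0.0945, 0.0185]
ee_rot: [-0.0, -0.582, 0.813, -0.022]
contact_force: [-0.4, 0.1, 3.1]
width: 0.0456
```

```bash
python3 - <<'E'
exec(open("st.py").read())
im=get_image("wrist")
m=masks_of(im,"pink_c_mid")[0]["region"]; r,c=np.nonzero(m);print("pink rows",r.min(),r.max())
for rr in (r.min()+3,r.min()+20,r.max()-6):
    cc=c[r==rr];print(rr,cc.min(),cc.max())
    for z in (.036,.04,.044,):
        P=px2w(im,[[cc.min(),rr],[cc.max()+1,rr]],z,s)[:,:2]*1000-O;print(z,(P@u).round(1),(P@v).round(1))
E
```

```text
13.63 pos [615.5 -94.5  18.5] yaw -108.89 z [ 0.026 -0.036 -0.999] F [-0.4  0.1  3.1] w 0.0456 q6 1.68
bay x 54.9 y 0.2 z 10.5 | tilt along -0.036 across 0.026
pink rows 205 316
208 206 309
0.036 [26.2 26.6] [-23.7  23.3]
0.04 [25.  25.4] [-23.   22.4]
0.044 [23.9 24.2] [-22.3  21.5]
225 207 308
0.036 [34.3 34.8] [-23.6  23.2]
0.04 [32.8 33.3] [-22.9  22.3]
0.044 [31.4 31.8] [-22.2  21.4]
310 210 305
0.036 [78.7 79.7] [-24.1  23.6]
0.04 [75.7 76.7] [-23.4  22.7]
0.044 [72.8 73.7] [-22.7  21.8]
```

>>> {"method": "play_rows", "body": {
  "series": [
    {"dx": 0,"dy": 0,"dz": 0,"turn": 0,"fingers": -0.3},
    {"dx": 0,"dy": 0,"dz": 0,"turn": 0,"fingers": -0.3},
    {"dx": 0,"dy": 0,"dz": 1,"turn": 0,"fingers": -0.3},
    {"dx": 0,"dy": 0,"dz": 10,"turn": 0,"fingers": -0.3},
    {"dx": 0,"dy": 0,"dz": 15,"turn": 0,"fingers": -0.3},
    {"dx": 0,"dy": 0,"dz": 20,"turn": 0,"fingers": -0.3},
    {"dx": -3,"dy": 1,"dz": 30,"turn": 0,"fingers": -0.3},
    {"dx": -3,"dy": 1,"dz": 30,"turn": 0,"fingers": -0.3},
    {"dx": -10,"dy": 3,"dz": 30,"turn": 0,"fingers": -0.3},
    {"dx": -10,"dy": 3,"dz": 10,"turn": 0,"fingers": -0.3},
    {"dx": 0,"dy": 0,"dz": 0,"turn": 0,"fingers": -0.3}
  ]
}}

```text
clock: 14.65
position: [0.587, -0.0865, 0.1704]
ee_rot: [-0.002, -0.581, 0.813, -0.021]
contact_force: [-0.4, 0.3, -0.1]
width: 0.0557
```

```bash
python3 - <<'E'
exec(open("st.py").read())
im=get_image("wrist");save(im,"w9.png",1.5);np.save("w9.npy",np.array([im,s],dtype=object),allow_pickle=True)
for l,z in (("pink_c_mid",.038),("jaw_face",.03),("grip_mid",.128)):
    for k in masks_of(im,l)[:2]:
        print(l,k["p"],k["xy"],rect(k["region"].astype(np.uint8)*255,im,z,s)); P=px2w(im,k["xy"],z,s)[0,:2]*1000-O;print("bay",P@u,P@v)
E
```

```text
14.65 pos [587.  -86.5 170.4] yaw -108.9 z [ 0.022 -0.036 -0.999] F [-0.4  0.3 -0.1] w 0.0557 q6 1.67
bay x 84.4 y 1.8 z 162.4 | tilt along -0.032 across 0.027
pink_c_mid 0.59 [254.3, 169.5] (array([605.5, -90.1,  45.7,  91.2,  70.8]), np.int32(4138))
bay 60.49280568422996 1.5876540032656443
pink_c_mid 0.19 [424.4, 248.8] (array([ 465.4, -242. ,   96.2,   68.3,   52.3]), np.int32(3772))
bay 148.49323187282278 186.72061451057118
jaw_face 0.68 [249.8, 228.8] (array([531.9, -65.1,  46.6,  56.7,  70.6]), np.int32(932))
bay 126.26865933977324 -3.4544808291327556
grip_mid 0.61 [215.1, 302.8] (array([537.9, -37.3,  20.3,  24.6,  69.7]), np.int32(566))
bay 146.86549115313562 -29.129556960463766
```

View pics/w9.png

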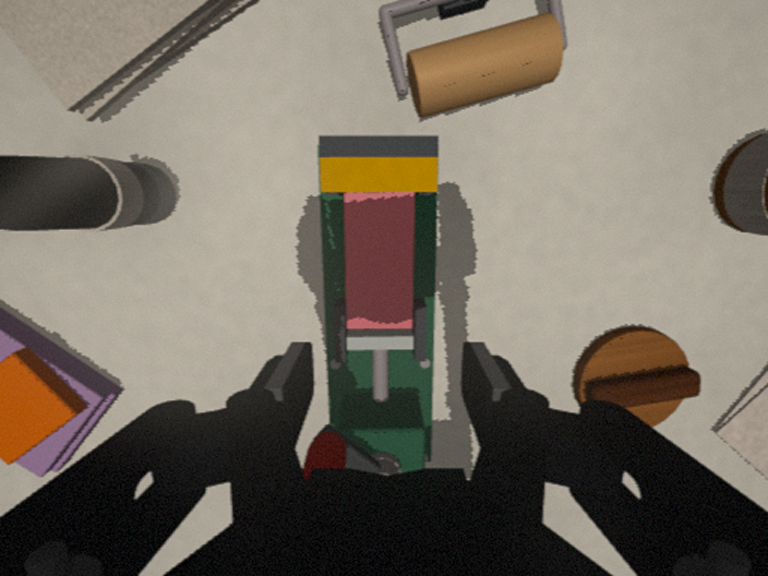

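>>> {"method": "play_rows", "body": {
  "series": [
    {"dx": -15,"dy": 12,"dz": -2,"turn": 0,"fingers": -1},
    {"dx": -15,"dy": 12,"dz": -2,"turn": 0,"fingers": -1},
    {"dx": -15,"dy": 12,"dz": -2,"turn": 0,"fingers": -1},
    {"dx": -14,"dy": 12,"dz": 0,"turn": 0,"fingers": -1},
    {"dx": -14,"dy": 12,"dz": 0,"turn": 0,"fingers": -1},
    {"dx": 0,"dy": 0,"dz": 0,"turn": 0,"fingers": -1}
  ]
}}

```text
clock: 15.35
position: [0.508, -0.0255, 0.1466]
ee_rot: [-0.011, -0.58, 0.814, -0.011]
contact_force: [-0.2, -0.4, -0.2]
width: 0.0853
```

```bash
cat > g.py <<'E'
exec(open("st.py").read())
im=get_image("wrist")
A=O+205*u; dd=p[:2]-A; print("TCP about axis: r %.1f crank %.3f"%(np.hypot(*dd),(np.radians(161.2)-np.arctan2(dd[1],dd[0]))%(2*np.pi)))
for k in masks_of(im,"grip_mid")[:2]:
    r,c=np.nonzero(k["region"]);print(round(k["p"],2),np.round(k["xy"]),len(r),"rows",r.min(),r.max(),"cols",c.min(),c.max(),"w",px2w(im,k["xy"],.128,s)[0].round(4))
red=colmask(im,(0,170,60),(6,255,255));n,l,stt,ce=cv2.connectedComponentsWithStats(red)
for i in range(1,n):
    if stt[i,4]>60: print("red",stt[i],ce[i].round(1),"w@.128",px2w(im,ce[i],.128,s)[0].round(4))
E
python3 g.py
```

```text
15.35 pos [508.  -25.5 146.6] yaw -109.04 z [-0.005 -0.031 -1.   ] F [-0.2 -0.4 -0.2] w 0.0853 q6 1.75
bay x 178.8 y -30.5 z 138.6 | tilt along -0.006 across 0.030
TCP about axis: r 40.2 crank 2.280
0.83 [254. 219.] 1515 rows 193 243 cols 234 270 w [ 0.5185 -0.0273  0.128 ]
0.67 [ 60. 203.] 1045 rows 125 247 cols 0 83 w [0.5652 0.0744 0.128 ]
red [239 194  32  48 717] [255.4 218.6] w@.128 [ 0.5186 -0.028   0.128 ]
```

>>> {"method": "play_rows", "body": {
  "series": [
    {"dx": 4,"dy": -1,"dz": -8,"turn": 0,"fingers": -0.6},
    {"dx": 3,"dy": -1,"dz": -10,"turn": 0,"fingers": -0.6},
    {"dx": 0,"dy": 0,"dz": -10,"turn": 0,"fingers": -0.6},
    {"dx": 0,"dy": 0,"dz": -10,"turn": 0,"fingers": -0.6},
    {"dx": 0,"dy": 0,"dz": -9,"turn": 0,"fingers": -0.6},
    {"dx": 0,"dy": 0,"dz": 0,"turn": 0,"fingers": -0.6}
  ]
}}

```text
clock: 15.95
position: [0.5254, -0.0335, 0.0928]
ee_rot: [-0.009, -0.579, 0.815, -0.015]
contact_force: [-0.3, 0.5, -0.0]
width: 0.0685
```

```bash
python3 g.py
```

```text
15.95 pos [525.4 -33.5  92.8] yaw -109.21 z [ 0.002 -0.034 -0.999] F [-0.3  0.5 -0. ] w 0.0685 q6 1.76
bay x 159.8 y -28.5 z 84.8 | tilt along -0.013 across 0.032
TCP about axis: r 53.4 crank 2.579
0.58 [251. 285.] 2824 rows 248 316 cols 224 275 w [ 0.5281 -0.0302  0.128 ]
red [ 225  248   51   69 1847] [252.8 287.7] w@.128 [ 0.5267 -0.0304  0.128 ]
```

>>> {"method": "play_rows", "body": {
  "series": [
    {"dx": -6,"dy": 2,"dz": 0,"turn": 0,"fingers": -0.6},
    {"dx": -5,"dy": 2,"dz": 0,"turn": 0,"fingers": -0.6},
    {"dx": 0,"dy": 0,"dz": 0,"turn": 0,"fingers": -0.6}
  ]
}}

```text
clock: 16.3
position: [0.5154, -0.0297, 0.095]
ee_rot: [-0.008, -0.579, 0.815, -0.016]
contact_force: [-0.6, 0.3, 0.4]
width: 0.0681
```

```bash
python3 g.py
```

```text
16.3 pos [515.4 -29.7  95. ] yaw -109.24 z [ 0.006 -0.035 -0.999] F [-0.6  0.3  0.4] w 0.0681 q6 1.76
bay x 170.4 y -28.9 z 87.0 | tilt along -0.017 across 0.031
TCP about axis: r 45.0 crank 2.446
0.79 [253. 273.] 3441 rows 230 312 cols 225 275 w [ 0.5217 -0.0284  0.128 ]
red [ 227  230   49   82 2471] [252.3 274.4] w@.128 [ 0.5213 -0.028   0.128 ]
```

Good alignment (r 45.0, z 95). Close.

>>> {"method": "play_rows", "body": {
  "series": [
    {"dx": 0,"dy": 0,"dz": 0,"turn": 0,"fingers": 1},
    {"dx": 0,"dy": 0,"dz": 0,"turn": 0,"fingers": 1},
    {"dx": 0,"dy": 0,"dz": 0,"turn": 0,"fingers": 1},
    {"dx": 0,"dy": 0,"dz": 0,"turn": 0,"fingers": 1},
    {"dx": 0,"dy": 0,"dz": 0,"turn": 0,"fingers": 1}
  ],
  "squeeze": 30
}}

```text
clock: 16.82
position: [0.518, -0.0293, 0.097]
ee_rot: [-0.005, -0.579, 0.815, -0.018]
contact_force: [-0.2, -1.7, -1.6]
width: 0.0233
```

```bash
cat > c.py <<'E'
exec(open("st.py").read())
A=O+205*u; dd=p[:2]-A; a=np.arctan2(dd[1],dd[0]); r=np.hypot(*dd); print("r %.1f crank mod 2pi %.3f"%(r,(np.radians(161.2)-a)%(2*np.pi)))
import sys
st=float(sys.argv[1]) if len(sys.argv)>1 else .22
prev=p[:2]
for i in range(1,13):
    q=A+45*np.array([np.cos(a-st*i),np.sin(a-st*i)]); print((q-prev).round(1).tolist(),end=" "); prev=q
E
python3 c.py
```

```text
16.82 pos [518.  -29.3  97. ] yaw -109.27 z [ 0.013 -0.034 -0.999] F [-0.2 -1.7 -1.6] w 0.0233 q6 1.76
bay x 168.2 y -30.1 z 89.0 | tilt along -0.023 across 0.029
r 47.5 crank mod 2pi 2.456
[0.1, -10.5] [0.3, -9.9] [-1.9, -9.7] [-4.0, -9.0] [-5.8, -8.0] [-7.4, -6.5] [-8.7, -4.7] [-9.5, -2.7] [-9.9, -0.6] [-9.8, 1.6] [-9.2, 3.7] [-8.1, 5.6]
```

>>> {"method": "play_rows", "body": {
  "series": [
    {"dx": 0,"dy": -10,"dz": 0,"turn": 0,"fingers": 1},
    {"dx": 0,"dy": -10,"dz": 0,"turn": 0,"fingers": 1},
    {"dx": -2,"dy": -10,"dz": 0,"turn": 0,"fingers": 1},
    {"dx": -4,"dy": -9,"dz": 0,"turn": 0,"fingers": 1}
  ]
}}

```text
clock: 17.15
position: [0.5178, -0.0661, 0.0972]
ee_rot: [0.002, -0.579, 0.815, -0.019]
contact_force: [3.2, 1.4, -1.0]
width: 0.0232
```

```bash
python3 c.py
```

```text
17.15 pos [517.8 -66.1  97.2] yaw -109.29 z [ 0.025 -0.028 -0.999] F [ 3.2  1.4 -1. ] w 0.0232 q6 1.68
bay x 156.5 y 4.8 z 89.2 | tilt along -0.032 across 0.018
r 48.7 crank mod 2pi 3.240
[-8.4, -7.0] [-6.8, -7.2] [-8.2, -5.5] [-9.2, -3.6] [-9.8, -1.5] [-9.9, 0.6] [-9.5, 2.8] [-8.6, 4.8] [-7.4, 6.6] [-5.8, 8.0] [-3.9, 9.1] [-1.8, 9.7]
```

>>> {"method": "play_rows", "body": {
  "series": [
    {"dx": -7,"dy": -7,"dz": 0,"turn": 0,"fingers": 1},
    {"dx": -7,"dy": -7,"dz": 0,"turn": 0,"fingers": 1},
    {"dx": -8,"dy": -6,"dz": 0,"turn": 0,"fingers": 1},
    {"dx": -9,"dy": -4,"dz": 0,"turn": 0,"fingers": 1},
    {"dx": -10,"dy": -2,"dz": 0,"turn": 0,"fingers": 1}
  ]
}}

```text
clock: 17.57
position: [0.4735, -0.0931, 0.097]
ee_rot: [0.004, -0.576, 0.817, -0.015]
contact_force: [4.4, 11.7, -0.2]
width: 0.0229
```

```bash
python3 c.py
```

```text
17.57 pos [473.5 -93.1  97. ] yaw -109.66 z [ 0.024 -0.02  -1.   ] F [ 4.4 11.7 -0.2] w 0.0229 q6 1.59
bay x 189.8 y 44.6 z 89.0 | tilt along -0.029 across 0.011
r 47.1 crank mod 2pi 4.384
[-9.8, 3.2] [-9.3, 3.2] [-8.4, 5.2] [-7.1, 6.9] [-5.4, 8.3] [-3.5, 9.2] [-1.4, 9.8] [0.8, 9.8] [2.9, 9.4] [4.9, 8.6] [6.7, 7.3] [8.1, 5.7]
```

>>> {"method": "play_rows", "body": {
  "series": [
    {"dx": -10,"dy": 3,"dz": 0,"turn": 0,"fingers": 1},
    {"dx": -9,"dy": 3,"dz": 0,"turn": 0,"fingers": 1},
    {"dx": -8,"dy": 5,"dz": 0,"turn": 0,"fingers": 1},
    {"dx": -7,"dy": 7,"dz": 0,"turn": 0,"fingers": 1},
    {"dx": -5,"dy": 8,"dz": 0,"turn": 0,"fingers": 1}
  ]
}}

```text
clock: 17.98
position: [0.4354, -0.0665, 0.0973]
ee_rot: [0.012, -0.572, 0.82, -0.018]
contact_force: [8.8, 0.6, -8.8]
width: 0.0233
```

```bash
python3 c.py
```

```text
17.98 pos [435.4 -66.5  97.3] yaw -110.21 z [ 0.04  -0.015 -0.999] F [ 8.8  0.6 -8.8] w 0.0233 q6 1.62
bay x 234.3 y 31.7 z 89.3 | tilt along -0.043 across 0.002
r 43.2 crank mod 2pi 5.458
[-5.3, 8.3] [-1.6, 9.7] [0.5, 9.9] [2.7, 9.5] [4.7, 8.7] [6.5, 7.5] [7.9, 5.9] [9.0, 4.0] [9.7, 1.9] [9.9, -0.2] [9.6, -2.4] [8.8, -4.4]
```

>>> {"method": "play_rows", "body": {
  "series": [
    {"dx": -2,"dy": 10,"dz": 0,"turn": 0,"fingers": 1},
    {"dx": -1,"dy": 10,"dz": 0,"turn": 0,"fingers": 1},
    {"dx": 1,"dy": 10,"dz": 0,"turn": 0,"fingers": 1},
    {"dx": 3,"dy": 9,"dz": 0,"turn": 0,"fingers": 1},
    {"dx": 5,"dy": 8,"dz": 0,"turn": 0,"fingers": 1}
  ]
}}

```text
clock: 18.4
position: [0.4385, -0.0236, 0.0972]
ee_rot: [0.009, -0.574, 0.819, -0.024]
contact_force: [0.9, -4.5, -1.7]
width: 0.0234
```

```bash
sed -i 's/A=O+205\*u/A=np.array([476.5,-47.])/' c.py; python3 c.py
```

```text
18.4 pos [438.5 -23.6  97.2] yaw -110.0 z [ 0.042 -0.029 -0.999] F [ 0.9 -4.5 -1.7] w 0.0234 q6 1.74
bay x 245.3 y -9.8 z 89.2 | tilt along -0.049 across 0.014
r 44.6 crank mod 2pi 0.223
[5.7, 8.0] [7.6, 6.3] [8.8, 4.5] [9.6, 2.4] [9.9, 0.3] [9.7, -1.9] [9.1, -3.9] [8.0, -5.8] [6.5, -7.4] [4.7, -8.7] [2.7, -9.5] [0.6, -9.9]
```

>>> {"method": "play_rows", "body": {
  "series": [
    {"dx": 6,"dy": 8,"dz": 0,"turn": 0,"fingers": 1},
    {"dx": 8,"dy": 6,"dz": 0,"turn": 0,"fingers": 1},
    {"dx": 9,"dy": 4,"dz": 0,"turn": 0,"fingers": 1},
    {"dx": 10,"dy": 2,"dz": 0,"turn": 0,"fingers": 1},
    {"dx": 10,"dy": 0,"dz": 0,"turn": 0,"fingers": 1}
  ]
}}

```text
clock: 18.82
position: [0.477, -0.0025, 0.097]
ee_rot: [0.002, -0.575, 0.818, -0.021]
contact_force: [-2.2, -2.2, 2.9]
width: 0.0233
```

```bash
python3 c.py
```

```text
18.82 pos [477.   -2.5  97. ] yaw -109.8 z [ 0.029 -0.032 -0.999] F [-2.2 -2.2  2.9] w 0.0233 q6 1.81
bay x 215.6 y -42.3 z 89.0 | tilt along -0.038 across 0.021
r 44.5 crank mod 2pi 1.255
[9.8, -0.7] [9.3, -3.3] [8.4, -5.3] [7.0, -7.0] [5.3, -8.3] [3.4, -9.3] [1.3, -9.8] [-0.9, -9.8] [-3.0, -9.4] [-5.0, -8.5] [-6.7, -7.2] [-8.2, -5.6]
```

>>> {"method": "play_rows", "body": {
  "series": [
    {"dx": 10,"dy": -1,"dz": 0,"turn": 0,"fingers": 1},
    {"dx": 9,"dy": -3,"dz": 0,"turn": 0,"fingers": 1},
    {"dx": 8,"dy": -5,"dz": 0,"turn": 0,"fingers": 1},
    {"dx": 7,"dy": -7,"dz": 0,"turn": 0,"fingers": 1}
  ]
}}

```text
clock: 19.15
position: [0.5116, -0.0186, 0.0969]
ee_rot: [-0.001, -0.576, 0.817, -0.019]
contact_force: [-6.3, -1.5, 5.4]
width: 0.0233
```

```bash
python3 c.py .12
```

```text
19.15 pos [511.6 -18.6  96.9] yaw -109.66 z [ 0.02  -0.032 -0.999] F [-6.3 -1.5  5.4] w 0.0233 q6 1.78
bay x 177.7 y -38.2 z 88.9 | tilt along -0.030 across 0.024
r 45.1 crank mod 2pi 2.134
[3.0, -4.5] [2.6, -4.7] [2.0, -5.0] [1.4, -5.2] [0.8, -5.3] [0.1, -5.4] [-0.5, -5.4] [-1.2, -5.3] [-1.8, -5.1] [-2.4, -4.8] [-3.0, -4.5] [-3.5, -4.1]
```

>>> {"method": "play_rows", "body": {
  "series": [
    {"dx": 3,"dy": -5,"dz": 0,"turn": 0,"fingers": 1},
    {"dx": 3,"dy": -5,"dz": 0,"turn": 0,"fingers": 1}
  ]
}}

```text
clock: 19.32
position: [0.5183, -0.0294, 0.0969]
ee_rot: [-0.002, -0.575, 0.818, -0.017]
contact_force: [-7.6, 0.8, 6.8]
width: 0.0231
```

```bash
python3 c.py .12
```

```text
19.32 pos [518.3 -29.4  96.9] yaw -109.74 z [ 0.017 -0.03  -0.999] F [-7.6  0.8  6.8] w 0.0231 q6 1.76
bay x 167.8 y -30.1 z 88.9 | tilt along -0.026 across 0.023
r 45.4 crank mod 2pi 2.415
[1.4, -5.2] [1.2, -5.3] [0.5, -5.4] [-0.1, -5.4] [-0.8, -5.3] [-1.4, -5.2] [-2.0, -5.0] [-2.6, -4.7] [-3.1, -4.4] [-3.6, -4.0] [-4.1, -3.5] [-4.5, -3.0]
```

>>> {"method": "play_rows", "body": {
  "series": [
    {"dx": 2,"dy": -5,"dz": 0,"turn": 0,"fingers": 1}
  ]
}}

```text
clock: 19.4
position: [0.5202, -0.0346, 0.0969]
ee_rot: [-0.002, -0.575, 0.818, -0.016]
contact_force: [-5.5, 2.5, 6.1]
width: 0.0234
```

```bash
python3 c.py .12
```

```text
19.4 pos [520.2 -34.6  96.9] yaw -109.8 z [ 0.015 -0.029 -0.999] F [-5.5  2.5  6.1] w 0.0234 q6 1.75
bay x 164.4 y -25.8 z 88.9 | tilt along -0.023 across 0.023
r 45.4 crank mod 2pi 2.537
[0.8, -5.4] [0.5, -5.4] [-0.1, -5.4] [-0.8, -5.3] [-1.4, -5.2] [-2.0, -5.0] [-2.6, -4.7] [-3.1, -4.4] [-3.7, -4.0] [-4.1, -3.5] [-4.5, -3.0] [-4.8, -2.4]
```

>>> {"method": "play_rows", "body": {
  "series": [
    {"dx": 1,"dy": -5,"dz": 0,"turn": 0,"fingers": 1}
  ]
}}

```text
clock: 19.48
position: [0.5203, -0.0354, 0.0968]
ee_rot: [-0.0, -0.573, 0.82, -0.011]
contact_force: [-5.9, 23.8, 11.1]
width: 0.0233
```

>>> {"method": "play_rows", "body": {
  "series": [
    {"dx": 0,"dy": -5,"dz": 0,"turn": 0,"fingers": 1}
  ]
}}

```text
clock: 19.57
position: [0.5201, -0.0353, 0.0969]
ee_rot: [0.003, -0.57, 0.821, -0.005]
contact_force: [-2.3, 17.5, 7.0]
width: 0.0225
```

```bash
python3 c.py .12
```

```text
19.57 pos [520.1 -35.3  96.9] yaw -110.47 z [ 0.01  -0.005 -1.   ] F [-2.3 17.5  7. ] w 0.0225 q6 1.73
bay x 164.3 y -25.1 z 88.9 | tilt along -0.011 across 0.002
r 45.1 crank mod 2pi 2.552
[1.0, -5.3] [0.4, -5.4] [-0.2, -5.4] [-0.8, -5.3] [-1.5, -5.2] [-2.1, -5.0] [-2.7, -4.7] [-3.2, -4.3] [-3.7, -3.9] [-4.2, -3.4] [-4.5, -2.9] [-4.9, -2.4]
```

>>> {"method": "play_rows", "body": {
  "series": [
    {"dx": 0,"dy": 0,"dz": 0,"turn": 0,"fingers": 1},
    {"dx": 0,"dy": 0,"dz": 0,"turn": 0,"fingers": -0.4},
    {"dx": 0,"dy": 0,"dz": 0,"turn": 0,"fingers": -0.4},
    {"dx": 0,"dy": 0,"dz": 0,"turn": 0,"fingers": -0.4},
    {"dx": 0,"dy": 0,"dz": 10,"turn": 0,"fingers": -0.4},
    {"dx": 0,"dy": 0,"dz": 15,"turn": 0,"fingers": -0.4},
    {"dx": 0,"dy": 0,"dz": 20,"turn": 0,"fingers": -0.4},
    {"dx": 0,"dy": 0,"dz": 20,"turn": 0,"fingers": -0.4},
    {"dx": -5,"dy": 0,"dz": 25,"turn": 0,"fingers": -0.4},
    {"dx": -10,"dy": 0,"dz": 25,"turn": 0,"fingers": -0.4},
    {"dx": -20,"dy": 0,"dz": 25,"turn": 0,"fingers": -0.4},
    {"dx": -20,"dy": 0,"dz": 10,"turn": 0,"fingers": -0.4},
    {"dx": -20,"dy": 0,"dz": 0,"turn": 0,"fingers": -0.4},
    {"dx": 0,"dy": 0,"dz": 0,"turn": 0,"fingers": -0.4}
  ]
}}

```text
clock: 20.73
position: [0.4528, -0.0385, 0.2594]
ee_rot: [0.01, -0.569, 0.823, -0.011]
contact_force: [0.1, 0.1, -0.3]
width: 0.0598
```

```bash
python3 - <<'E'
exec(open("st.py").read())
im=get_image("wrist");save(im,"w10.png",1.5);np.save("w10.npy",np.array([im,s],dtype=object),allow_pickle=True)
for l,z in (("pink_c_mid",.038),("jaw_face",.03),("grip_mid",.128)):
    for k in masks_of(im,l)[:1]:
        P=px2w(im,k["xy"],z,s)[0,:2]*1000-O;print(l,k["p"],k["xy"],rect(k["region"].astype(np.uint8)*255,im,z,s),"bay",P@u,P@v)
E
```

```text
20.73 pos [452.8 -38.5 259.4] yaw -110.69 z [ 0.028 -0.007 -1.   ] F [ 0.1  0.1 -0.3] w 0.0598 q6 1.69
bay x 226.9 y -0.3 z 251.4 | tilt along -0.029 across -0.003
pink_c_mid 0.82 [254.1, 37.7] (array([606.2, -90.6,  45.8,  92.7,  71.4]), np.int32(3251)) bay 58.751598885275016 -0.5128065879256027
jaw_face 0.89 [254.4, 93.6] (array([533.7, -66.7,  46.1,  59.8,  72.7]), np.int32(667)) bay 120.61793294237594 -2.4855848976780877
grip_mid 0.66 [232.4, 133.8] (array([516. , -33.8,  23.2,  21.7,  68.6]), np.int32(479)) bay 167.90865414711055 -23.733902138876346
```

View pics/w10.png

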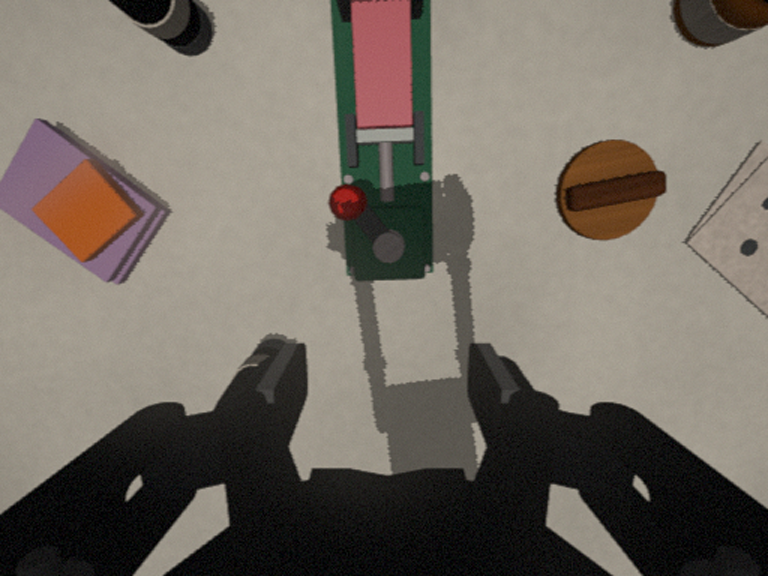

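```bash
python3 - <<'E'
from h import *
im,s=np.load("w10.npy",allow_pickle=True)
u=np.array([-.9466,.3223]);v=np.array([-.3223,-.9466]);O=np.array([667.5,-112.])
h=px2w(im,[388/1.5,246/1.5],.08,s)[0,:2]*1000
red=colmask(im,(0,150,50),(8,255,255));n,l,st,ce=cv2.connectedComponentsWithStats(red);i=1+np.argmax(st[1:,4])
print(st[i],ce[i])
for z in (.128,.115):
    g=px2w(im,ce[i],z,s)[0,:2]*1000;d=g-h;print(h,g,np.hypot(*d),(np.radians(161.2)-np.arctan2(d[1],d[0]))+2*np.pi)
d=px2w(im,np.array([[357,129],[413,128]])/1.5,.03,s)[:,:2]*1000-O;print("jaw front bay x",d@u,d@v)
E
```

```text
[220 123  24  24 392] [231.32653061 134.25510204]
[474.13748579 -46.54723672] [516.16401832 -34.28296545] 43.77946763883602 8.812718704527633
[474.13748579 -46.54723672] [516.34880902 -32.95689667] 44.34515927937693 8.785176567939335
jaw front bay x [110.8571676  111.62211313] [-22.92203322  24.33406183]
```

Crank at about 8.8 rad and the jaw at about 111 mm, which match the stop. Handing in.

```bash
python3 -c "
from rig import *
s=get_state();print(s['clock'],s['contact_force']);print(sign_off())"
```

```text
20.9333 [-0.52280852 -0.4603605   0.48683736]
the job is handed in; nothing more can be done
None
```

The pile of three pink blocks is flat in the press bay with one end under the yellow lip. The jaw has closed on it, and the crank is at its stop. I handed in at 20.9 s, with the gripper open and clear of everything.

**How it went:** The moves offered no tilt command. I let the far end of the pile rest on the jaw top so it pivoted nose-down in the fingers. I then slid it under the lip, lowered it flat and let go. After that I gripped the red handle and carried it clockwise for a little over one turn, until the force rose to about 24 N and the crank stopped moving.

**Last checks:**
- **Crank and jaw:** The final wrist picture puts the crank at about 8.8 rad and the jaw face at about 111 mm from the lip wall, both matching the stop.
- **Pile:** The same picture shows no gap between jaw and pile. Before winding, the pile's width in the images fitted it lying flat, or nearly so.
- **Bystanders:** The lilac and orange blocks, the baren and what showed of the jar and one tube looked undisturbed. The brayer and second tube were not in the last view. I did not measure any of their positions afterwards.

**What disagreed:**
- **Drift:** The arm drifted and the tool leaned by up to about 6°, so positions were corrected step by step.
- **Crank axis:** My first estimate was about 3 mm off what the handle's path showed, with side forces up to about 12 N. I corrected it partway through the winding.

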